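# Put the bitters bottle away behind the push-to-open lid

### The arm

A 6-joint arm with a two-finger parallel gripper is mounted at the origin on a cart in front of the work surface, level with it; the furniture and walls round the work are solid. World frame = base frame: x ahead of the robot, y to its left, z up, the work surface at z = 0. Lengths are in m, angles in rad, forces in N, time in s.
With the tool pointing down it reaches from about 0.375 to 0.975 m from the base axis. Payload 3.8 kg.
Tool frame: the origin (TCP) lies at the very end of the fingers, on their centre line; the grasp point (between the pads) lies 19 mm behind it (bot.grip_depth is the distance from the TCP to the grasp point, in m); z points along the fingers, y is the direction in which the jaws open and shut (so a half turn about z gives the same grasp; the last joint's range is limited). The gripper opens to 85 mm and grips with 20 to 120 N. Pads are 22 mm wide; open, the fingers measure 114 mm over their backs; the gripper's body (76 mm by 85 mm) begins 54 mm behind the grasp point. The pads swing forward as they close: fully open they stand 13 mm farther back than shut.
Start: joints at [1.181, 0.264, 1.604, -0, 1.274, -0.037], TCP at [0.233, 0.633, 0.231] pointing down, gripper open.
Joint ranges: [-2.63, 2.63], [-0.94, 2.18], [0.31, 2.57], [-1.31, 4.45], [0, 2.66], [-2.55, 2.55]. Speed limits (rad/s): [2.57, 2.57, 3.14, 3.14, 3.14, 3.14].

### API

Orientations are given as a rotation vector (axis times angle).
In Python, from workcell import bot, cams, job gives the robot as it stands.
- The arm moves only by the tool apply_moves, never from a script. Its argument "targets" is a list of rows, each an object of numbers: "dx", "dy", "dz": the shift along the tool's x, y, z in units of 30 mm (1.0 is 30 mm); "wx", "wy", "wz": the turn, a rotation vector about the tool's x, y, z in units of 6 degrees (1.0 is 6 degrees); "jaw": the opening, from 0 (shut) to 1 (fully open). In form: [{"dx": .., "dy": .., "dz": .., "wx": .., "wy": .., "wz": .., "jaw": ..}, ...]. A call has 1 to 5 rows; each row shifts and turns the commanded pose from where the row before left it, along the tool's axes as they then stand; what a row does not reach is not made up. A row lasts 1/10 s, in which the tool goes at most 50 mm and 8.59 degrees, less where a joint would pass 70% of its speed; a pose out of reach is approached as far as the arm can. A call is refused whole if a number of a shift passes 1 or a number of a turn 1, either way. A call with a gripper value outside its range is refused whole. The fingers move at their own pace and stop on an object; "newtons" is the grip in N (left out, the last holds). Time passes only in rows, so rows that do not move let the fingers close. It gives the time, the measured TCP pose, the force and the opening at its end, in the units of the state.
- bot.read_state(): the state, without advancing time (a new reading comes with each control period).
- cams.read_camera(name): name is "scene" or "side" or "wrist"; returns a dict with "color" (384x512x3 uint8, red, green, blue), "range_z" (384x512 float32, m along the optical axis (not along the pixel's ray), 0 where there is no reading), "fx", "fy", "cx", "cy" (pixels), "eye" and "rotation" of the camera in the world; the wrist camera has in their place "T_tool_cam" (4x4, takes a point from camera to tool coordinates, whose origin is the TCP and whose axes are the flange's). Camera axes: x right, y down, z forward; pixel columns grow to the right and rows downward; lengths in m; the calibration is good to about 2 mm. A picture is of the moment at which its call begins: read the wrist's pose just before it.
- job.finish_job(): hands the job in, once; it reports no verdict.
The state is a dict: "time": time; "q": joint angles; "joint_vel": joint speeds; "joint_torque": joint torques, N m; "tool_pos": TCP position; "tcp_rot": TCP orientation; "wrist_force": force on the tool from outside, world axes, zero at the start; "torque": the same for the moment, N m; "width": opening from 0.0 (shut) to 1.0 (fully open).
Only numpy, scipy, OpenCV 4.12 (cv2) and the standard library are available. Lean on these libraries where they do the work, as an engineer would, in place of code of your own. Each camera call takes 0.05 s, during which the arm holds its last target.

### The job

Put the loose amber bottle away in the bitters box. Press the box's lid down at the brass disc until the touch latch clicks, keep hold of the lid with your hand as it springs up so that it does not fly open, and let it back until it stands fully open; set the bottle down (do not drop it) in the empty middle bay, upright and with its label facing squarely to the glass front; then push the lid shut until it latches and stays down. Leave the other bottles and the things on the worktop standing where they are.

Things in the scene. Friction and masses are not known exactly. Their poses are not given: they have to be found in the camera images.
- bar_box: fixed wooden bitters box with a glass front, 170 (x) x 262 (y) x 125 mm tall, walls 10 mm; origin at the centre of its underside, x from its glass front to its back (front towards the robot, turned up to 0.2 rad), y to its left, z up. Inside: the touch latch at the right end; else a rack with three square bays in a row along y, 64 mm apart, bottles in the outer two
- lid (a joint): the box's lid: a flush wooden flap without handle, 147 mm deep, 238 mm wide, 12 mm thick, let in between the walls, hinged along its back edge, opening up and back. 0 = shut and latched (top level, 125 mm above the worktop), 1.62 rad = fully open at its stop, just past upright; -0.048 = pressed down to its lower stop. A hinge spring drives it open and holds it open
- lid_hinge (a point): middle of the lid's hinge line, at the level of the shut lid's top face, 73 mm behind the box's middle and 125 mm above the worktop; axes as the box's: the hinge line runs along y
- press_spot (a point): centre of a 22 mm brass disc let in flush in the lid's top face, 117 mm from the hinge line, 30 mm from the lid's front edge. Pressing here 6 mm down to the hard stop (about 3 N on the way) clicks the latch free; as the hand eases off, the lid springs up against it with 2 to 4 N, at 9 rad/s if let go. Pushed shut to the same stop (4 to 8 N), the lid latches and rises to 0; a further press frees it
- empty_bay (a point): centre of the floor of the empty middle bay, 16 mm above the worktop; axes as the box's. The bay is a square recess 54 x 54 mm, 4 mm deep; it lies 71 mm behind the inside of the front wall, 77 mm in front of the hinge line, with a bottle 64 mm to either side
- bottle_mid (a point): the bottle to put away: loose, amber glass, on the worktop left of the box. 44 mm across up to 64 mm, then shoulder, neck and a black cap 25 mm across; 88 mm tall, 0.11 to 0.22 kg. This point is on its axis 44 mm above its foot, z up the axis. A cream paper label, 42 mm tall, covers the -x side (60 degrees to either side); the other side is bare glass
- bottle_label (a point): middle of that bottle's label, on the glass 22 mm from the axis on the -x side, 34 mm above the foot
- bottle_left_mid (a point): centre (44 mm above the foot) of a like bottle standing in the left bay, label to the front
- bottle_right_mid (a point): the same for the bottle in the right bay
- jigger: a loose steel double jigger, 47 mm wide, 94 mm tall; origin at the centre of its foot; a bystander
- shot_glass_1: a loose clear shot glass, 48 mm wide, 61 mm tall; origin at the centre of its foot; a bystander
- shot_glass_2: another such shot glass, 48 mm wide, 61 mm tall; origin at the centre of its foot; a bystander
- wine_stopper_1: a loose wine stopper with a metal cap and black grip, 41 mm wide, 56 mm tall; origin at the centre of its foot; a bystander
- wine_stopper_2: a loose wooden wine stopper, 34 mm wide, 46 mm tall; origin at the centre of its foot; a bystander
- winged_corkscrew: a loose steel winged corkscrew standing on its bell, 34 x 70 mm, 183 mm tall; origin at the centre of its foot; a bystander
- bottle: the bottle to put away (see bottle_mid), origin at the centre of its foot, axes as bottle_mid
Mind the look-alikes: they are no part of the job. What is shaped like the bottle but blue is not meant.

How it is judged:
By the outcome, as a careful person would: the job done as asked, in the order asked, and still so for the second after the job is handed in, with the robot touching nothing.
It also fails if it takes over 72 s, if anything falls off the work surface, if the arm or the gripper's body presses on something with over 40 N, if the wrist force passes 120 N, or if a joint passes its speed limit or range.

## Working session

There is one attempt and no reset: what is moved stays moved. The work goes in short steps, Python scripts to look and compute and a tool call to move; the robot and the scene stay as the last step left them, time stands still between calls to the robot, and variables do not carry over. Pictures are saved under pics/ and viewed, and the job is handed in when it is done.

Besides the shell and the picture viewer there is one more tool, called after "Emit:" in YAML: its name, and indented under it one key for each argument. apply_moves: Moves the arm, as the interface text tells. Its arguments: {"type":"object","properties":{"targets":{"type":"array"},"newtons":{"type":"number"}},"required":["targets"]}

```bash
mkdir -p pics; ls
python3 - <<'E'
from workcell import bot,cams,job
import cv2,numpy as np
print(bot.read_state(), bot.grip_depth)
for n in ["scene","side","wrist"]:
    c=cams.read_camera(n)
    cv2.imwrite(f"pics/{n}0.png",c["color"][:,:,::-1])
    np.save(f"pics/{n}0.npy",c,allow_pickle=True)
    print(n,{k:v for k,v in c.items() if k not in("color","range_z")})
E
```

```text
pics
{'time': 0.0, 'q': array([ 1.18110681e+00,  2.64782218e-01,  1.60538782e+00, -1.60333271e-05,
        1.27369354e+00, -3.68897784e-02]), 'joint_vel': array([-0.00065448,  0.00030617, -0.00023093, -0.00082332, -0.0010397 ,
        0.00081486]), 'joint_torque': array([ 9.44313615e-04, -5.15118706e+01, -3.67313719e+01,  1.34816801e-04,
        1.27241638e-02, -7.62197004e-06]), 'tool_pos': array([0.23295059, 0.63274412, 0.22993498]), 'tcp_rot': array([-0.5512176 , -3.09238183,  0.0034909 ]), 'wrist_force': array([0.39614936, 0.16616571, 0.70293088]), 'torque': array([-0.01608373,  0.02762859, -0.03153203]), 'width': 1.0009443036612347} 0.0187
scene {'fx': 363.8262695582844, 'fy': 363.8262695582844, 'cx': 254.70668727367143, 'cy': 197.90776416967879, 'eye': array([-0.07012133, -0.29991275,  0.63548979]), 'rotation': array([-1.98522742,  0.94239767, -0.47774776])}
side {'fx': 482.5169693258004, 'fy': 482.5169693258004, 'cx': 255.8831900230372, 'cy': 185.80984595984611, 'eye': array([0.34931828, 1.37160149, 0.57464479]), 'rotation': array([-0.16368881,  2.52712636, -1.72906647])}
wrist {'fx': 291.78975651072756, 'fy': 291.78975651072756, 'cx': 256.12071035709386, 'cy': 188.6180487245202, 'T_tool_cam': array([[ 7.25608304e-04, -9.48837485e-01, -3.15763996e-01,
         8.07860488e-02],
       [ 9.99999634e-01,  8.31638163e-04, -2.01040729e-04,
        -1.02872860e-03],
       [ 4.53356370e-04, -3.15763735e-01,  9.48837741e-01,
        -1.42102496e-01],
       [ 0.00000000e+00,  0.00000000e+00,  0.00000000e+00,
         1.00000000e+00]])}
```

View pics/scene0.png

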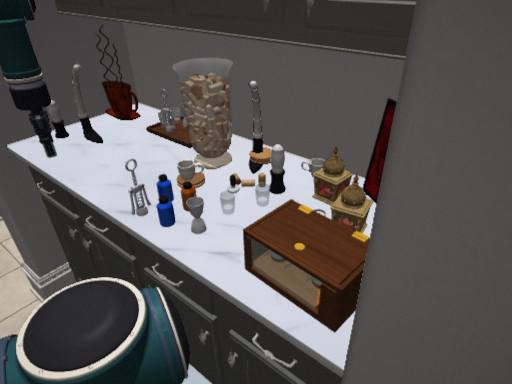

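View pics/side0.png

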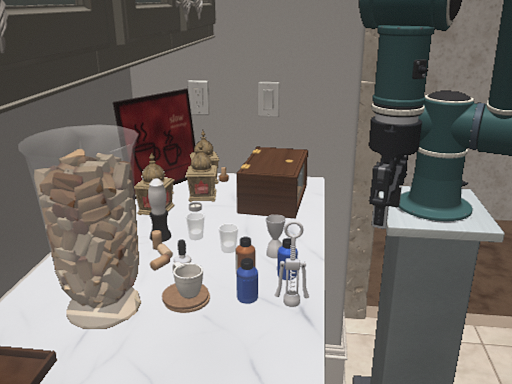

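View pics/wrist0.png

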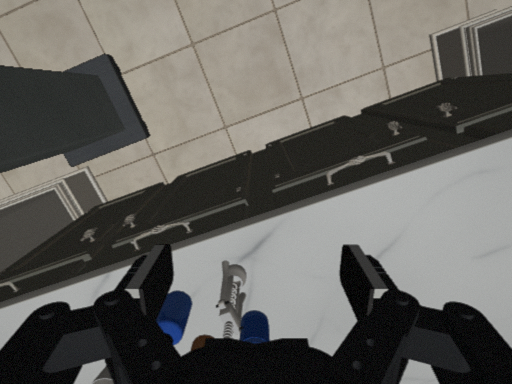

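The scene view shows the amber bottle at (188,196), blue look-alikes at (165,187) and (166,212), and the box with its brass disc at (299,247). In the side view the amber bottle is at (246,255) and the box at (273,180). Next I measure them.

```bash
cat > h.py <<'E'
import numpy as np,cv2
from scipy.spatial.transform import Rotation as R
def load(n): return np.load(f"pics/{n}.npy",allow_pickle=True).item()
def campose(c,st=None):
    if "eye" in c: return R.from_rotvec(c["rotation"]).as_matrix(),np.array(c["eye"])
    T=np.eye(4);T[:3,:3]=R.from_rotvec(st["tcp_rot"]).as_matrix();T[:3,3]=st["tool_pos"]
    T=T@c["T_tool_cam"]; return T[:3,:3],T[:3,3]
def cloud(c,st=None):
    Rm,e=campose(c,st); z=c["range_z"]; v,u=np.mgrid[:384,:512]
    P=np.stack([(u-c["cx"])/c["fx"]*z,(v-c["cy"])/c["fy"]*z,z],-1)
    W=P@Rm.T+e; W[z==0]=np.nan; return W
def ray(c,u,v,zp,st=None):
    Rm,e=campose(c,st); d=Rm@np.array([(u-c["cx"])/c["fx"],(v-c["cy"])/c["fy"],1]); return e+d*(zp-e[2])/d[2]
def proj(c,p,st=None):
    Rm,e=campose(c,st); q=Rm.T@(np.array(p)-e); return q[0]/q[2]*c["fx"]+c["cx"],q[1]/q[2]*c["fy"]+c["cy"]
E
python3 - <<'E'
from h import *
for n in ["scene0","side0"]:
    c=load(n);W=cloud(c);im=c["color"].astype(int)
    r,g,b=im[...,0],im[...,1],im[...,2]
    X,Y,Z=W[...,0],W[...,1],W[...,2]
    # all clusters in work area above table
    m=((Z>0.012)&(Z<0.3)&(X>0.2)&(X<0.95)&(Y>-0.5)&(Y<0.95)).astype(np.uint8)
    k,l,s,ce=cv2.connectedComponentsWithStats(m)
    for i in range(1,k):
        if s[i,4]<40: continue
        q=l==i
        print(n,s[i,:5],"xyz lo",np.percentile(W[q],2,axis=0).round(3),"hi",np.percentile(W[q],98,axis=0).round(3))
    o=((r>90)&(g<0.65*r)&(b<0.35*r)&(Z>0.01)&(Z<0.08)).astype(np.uint8)
    k,l,s,ce=cv2.connectedComponentsWithStats(o)
    for i in range(1,k):
        if s[i,4]>25: print("amber",s[i],ce[i].round(),np.nanmedian(W[l==i],axis=0).round(3))
    im=c["color"][:,:,::-1]
    crop=im[140:320,100:380] if n=="scene0" else im[120:310,140:340]
    cv2.imwrite(f"pics/{n}_crop.png",cv2.resize(crop,None,fx=2.8,fy=2.8,interpolation=cv2.INTER_CUBIC))
E
```

```text
scene0 [ 159   78   73  152 4768] xyz lo [0.424 0.333 0.015] hi [0.8   0.857 0.294]
scene0 [ 248   84   37  120 1706] xyz lo [0.627 0.268 0.015] hi [0.896 0.507 0.275]
scene0 [  243    98   264   286 21243] xyz lo [ 0.218 -0.327  0.019] hi [0.907 0.16  0.296]
scene0 [167 109   9  22  71] xyz lo [0.819 0.925 0.014] hi [0.839 0.95  0.1  ]
scene0 [ 41 131  16  27 243] xyz lo [0.202 0.561 0.244] hi [0.249 0.676 0.299]
scene0 [125 158  26  56 488] xyz lo [0.357 0.527 0.014] hi [0.411 0.549 0.178]
scene0 [229 173  26  16 182] xyz lo [0.64  0.369 0.012] hi [0.709 0.449 0.054]
scene0 [157 174  18  50 680] xyz lo [0.38  0.419 0.014] hi [0.488 0.545 0.088]
scene0 [219 190  16  22 295] xyz lo [0.529 0.319 0.013] hi [0.573 0.364 0.061]
amber [182 186  13   8  65] [188. 190.] [0.485 0.436 0.067]
amber [316 288   4  19  46] [318. 297.] [ 0.418 -0.052  0.02 ]
side0 [   30    86   330   240 38817] xyz lo [ 0.253 -0.204  0.016] hi [0.894 0.694 0.295]
side0 [368 178  36  51 712] xyz lo [0.207 0.591 0.245] hi [0.267 0.705 0.299]
side0 [188 202  13   7  40] xyz lo [0.678 0.093 0.012] hi [0.714 0.135 0.017]
side0 [185 212  19  25 392] xyz lo [0.629 0.264 0.014] hi [0.67  0.312 0.062]
side0 [ 218  223   40   77 1622] xyz lo [0.458 0.322 0.014] hi [0.571 0.562 0.089]
side0 [176 239  10  21 150] xyz lo [0.642 0.407 0.013] hi [0.661 0.424 0.056]
side0 [ 162  261   47   49 1588] xyz lo [0.56  0.536 0.014] hi [0.642 0.608 0.074]
side0 [  0 346  56  38 643] xyz lo [0.772 0.763 0.012] hi [0.867 0.834 0.023]
```

View pics/scene0_crop.png

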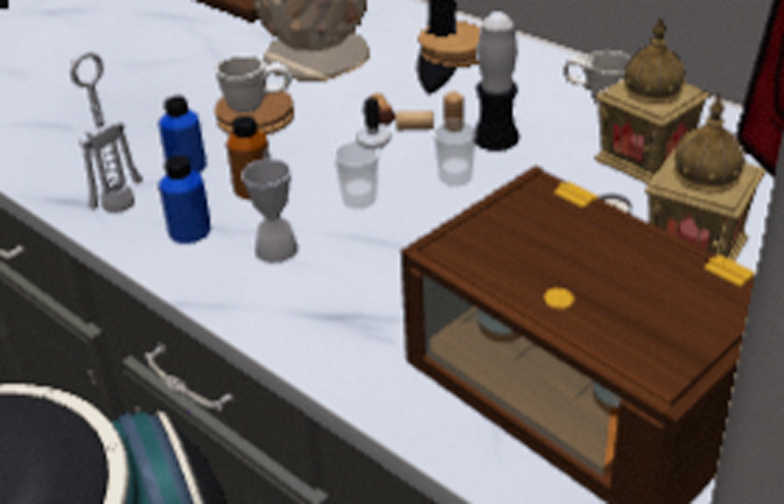

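View pics/side0_crop.png

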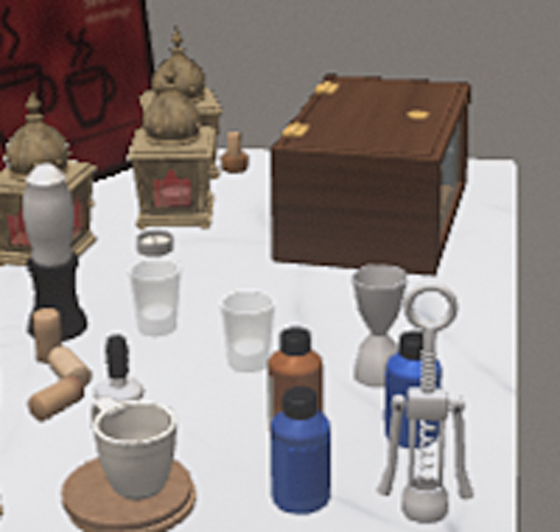

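The only amber bottle standing loose is at crop (247,160) in the scene view and (294,370) in the side view. Both blue ones are look-alikes. I now fit the box pose and the bystander positions.

Run:
```python
from h import *
for n in ["scene0","side0"]:
    c=load(n);W=cloud(c);im=c["color"].astype(int)
    r,g,b=im[...,0],im[...,1],im[...,2];X,Y,Z=W[...,0],W[...,1],W[...,2]
    m=((abs(Z-0.125)<0.006)&(X>0.25)&(X<0.7)&(Y>-0.4)&(Y<0.25)).astype(np.uint8)
    k,l,s,ce=cv2.connectedComponentsWithStats(m); i=1+np.argmax(s[1:,4]); q=l==i
    print(n,"z",np.median(Z[q]))
    P=np.array([ray(c,u,v,0.125)[:2] for v,u in np.argwhere(q)])
    rect=cv2.minAreaRect((P*1000).astype(np.float32)); print(rect, cv2.boxPoints(rect).round(1).tolist())
    y=((r>150)&(g>100)&(b<90)&q).astype(np.uint8)
    k,l2,s,ce=cv2.connectedComponentsWithStats(y)
    for j in range(1,k):
        if s[j,4]>8: print("brass",ce[j].round(1),s[j,4],ray(c,*ce[j],0.125).round(4))
    # black caps z~0.085
    m2=((Z>0.07)&(Z<0.092)&(r<70)&(g<70)&(b<70)&(X>0.35)&(X<0.6)&(Y>0.3)&(Y<0.6)).astype(np.uint8)
    k,l2,s,ce=cv2.connectedComponentsWithStats(m2)
    for j in range(1,k):
        if s[j,4]>8: print("cap",ce[j].round(1),s[j,4],ray(c,*ce[j],0.081).round(4))
    print({'jig':proj(c,[.45,.35,.0])})
```

```text
scene0 z 0.12517704267013774
((469.2094421386719, 4.1751861572265625), (263.91986083984375, 175.22023010253906), 85.25517272949219) [[371.0, -120.0999984741211], [545.5999755859375, -134.60000610351562], [567.4000244140625, 128.39999389648438], [392.79998779296875, 142.89999389648438]]
brass [304.7 208.9] 68 [0.5494 0.0744 0.125 ]
brass [359.7 235.9] 95 [ 0.5381 -0.0747  0.125 ]
brass [299.1 246. ] 60 [0.4292 0.0094 0.125 ]
cap [162.5 177.8] 44 [0.4742 0.5342 0.081 ]
cap [186.8 185. ] 56 [0.4919 0.4438 0.081 ]
cap [163.1 199. ] 67 [0.4017 0.4395 0.081 ]
cap [201.4 207.3] 9 [0.4399 0.326  0.081 ]
{'jig': (np.float64(201.17469670801225), np.float64(226.05206003643917))}
side0 z 0.12624098017522295
((474.59002685546875, 14.536041259765625), (283.439697265625, 170.8263702392578), 85.17327117919922) [[377.6000061035156, -119.5], [547.7999877929688, -133.89999389648438], [571.5999755859375, 148.60000610351562], [401.3999938964844, 162.89999389648438]]
cap [245.3 242. ] 83 [0.4945 0.449  0.081 ]
cap [286.5 242.8] 64 [0.4055 0.4416 0.081 ]
cap [246.8 263.5] 117 [0.4779 0.5391 0.081 ]
{'jig': (np.float64(270.07031478913257), np.float64(253.76339548098397))}
```

Run:
```python
from h import *
from workcell import bot
s=bot.read_state(); M=R.from_rotvec(s["tcp_rot"]).as_matrix(); print(M.round(3)); print("tool x yaw",np.degrees(np.arctan2(M[1,0],M[0,0])))
c=load("scene0");W=cloud(c)
X,Y,Z=W[...,0],W[...,1],W[...,2]
m=(X>0.56)&(X<0.8)&(Y>-0.25)&(Y<0.25)&(Z>0.02)
for x in np.arange(.56,.8,.03):
    for lo,hi in((-.25,-.1),(-.1,.05),(.05,.2)):
        q=m&(X>x)&(X<=x+.03)&(Y>lo)&(Y<hi)
        if q.sum(): print(round(x,2),lo,q.sum(),np.nanmax(Z[q]).round(3),end=" | ")
    print()
```

```text
[[-0.938  0.346 -0.001]
 [ 0.346  0.938 -0.002]
 [ 0.    -0.002 -1.   ]]
tool x yaw 159.785455038593
0.56 0.05 29 0.126 | 

0.62 -0.1 39 0.088 | 0.62 0.05 93 0.559 | 
0.65 -0.1 2681 0.564 | 0.65 0.05 1643 0.56 | 
0.68 -0.1 1279 0.501 | 0.68 0.05 1277 0.553 | 
0.71 -0.1 75 0.134 | 0.71 0.05 3 0.087 | 
0.74 -0.1 1 0.085 | 0.74 0.05 451 0.093 | 
0.77 0.05 537 0.171 |
```

Run:
```python
from h import *
c=load("scene0");W=cloud(c)
for u,v in [(420,100),(440,200),(380,300),(400,150),(370,150),(300,100),(330,30),(250,20),(400,20),(380,180),(335,180),(350,215),(275,165),(278,185)]:
    print("scene",u,v,W[v,u].round(3))
c=load("side0");W=cloud(c)
for u,v in [(100,50),(50,80),(180,20),(200,50),(250,60),(340,200),(340,60),(204,140),(150,170),(160,200),(158,225),(200,170),(60,200)]:
    print("side",u,v,W[v,u].round(3))
```

```text
scene 420 100 [ 0.218 -0.221  0.541]
scene 440 200 [ 0.219 -0.255  0.463]
scene 380 300 [ 0.219 -0.228  0.321]
scene 400 150 [ 0.22  -0.214  0.497]
scene 370 150 [0.98  0.105 0.105]
scene 300 100 [0.98  0.383 0.214]
scene 330 30 [0.691 0.127 0.498]
scene 250 20 [0.673 0.339 0.505]
scene 400 20 [ 0.669 -0.029  0.531]
scene 380 180 [0.87  0.018 0.076]
scene 335 180 [0.765 0.11  0.091]
scene 350 215 [0.655 0.003 0.078]
scene 275 165 [0.722 0.295 0.098]
scene 278 185 [0.725 0.284 0.028]
side 100 50 [0.692 0.63  0.5  ]
side 50 80 [0.692 0.786 0.478]
side 180 20 [0.688 0.187 0.527]
side 200 50 [ 0.738 -0.202  0.419]
side 250 60 [ 0.575 -0.199  0.391]
side 340 200 [ 0.262 -0.199 -0.08 ]
side 340 60 [ 0.291 -0.194  0.395]
side 204 140 [ 0.717 -0.117  0.144]
side 150 170 [0.804 0.161 0.133]
side 160 200 [0.727 0.316 0.112]
side 158 225 [0.736 0.321 0.045]
side 200 170 [0.692 0.049 0.099]
side 60 200 [0.76  0.696 0.269]
```

```bash
cat > rem.py <<'E'
import sys
from h import *
from workcell import bot
def rem(x,y,z,yaw=None,tilt=None):
    s=bot.read_state(); M=R.from_rotvec(s["tcp_rot"]).as_matrix()
    d=M.T@(np.array([x,y,z])-s["tool_pos"])/0.03
    print("t",s["time"].__round__(2),"pos",s["tool_pos"].round(4),"F",s["wrist_force"].round(2),"w",round(s["width"],3),"q",np.round(s["q"],2))
    print("units d",d.round(2))
    if yaw is not None:
        a=np.radians(yaw); T=np.array([[np.cos(a),np.sin(a),0],[np.sin(a),-np.cos(a),0],[0,0,-1]])
        print("units w",(np.degrees(R.from_matrix(M.T@T).as_rotvec())/6).round(2))
if __name__=="__main__": rem(*map(float,sys.argv[1:]))
E
python3 rem.py 0.428 0.009 0.23 175.4
```

```text
t 0.15 pos [0.233  0.6329 0.2302] F [-0.06 -0.03  0.13] w 0.996 q [ 1.18  0.26  1.61  0.    1.27 -0.04]
units d [-13.29 -17.27   0.04]
units w [-0.02 -0.   -2.6 ]
```

Emit:
apply_moves:
  targets:
    - {"dx": -0.6,"dy": -0.9,"wz": -0.9,"jaw": 0}
    - {"dx": -0.6,"dy": -0.9,"wz": -0.9,"jaw": 0}
    - {"dx": -0.6,"dy": -0.9,"wz": -0.8,"jaw": 0}
    - {"dx": -0.4,"dy": -1,"jaw": 0}
    - {"dx": -0.4,"dy": -1,"jaw": 0}

```text
invalid input at $.targets[0]: expected keys dx, dy, dz, wx, wy, wz, jaw
```

```bash
python3 rem.py 0.428 0.009 0.23 175.4
```

```text
t 0.15 pos [0.233  0.6329 0.2302] F [-0.06 -0.03  0.13] w 0.996 q [ 1.18  0.26  1.61  0.    1.27 -0.04]
units d [-13.29 -17.27   0.04]
units w [-0.02 -0.   -2.6 ]
```

All seven keys are needed.

Emit:
apply_moves:
  targets:
    - {"dx": -0.6,"dy": -0.9,"dz": 0,"wx": 0,"wy": 0,"wz": -0.9,"jaw": 0}
    - {"dx": -0.6,"dy": -0.9,"dz": 0,"wx": 0,"wy": 0,"wz": -0.9,"jaw": 0}
    - {"dx": -0.6,"dy": -0.9,"dz": 0,"wx": 0,"wy": 0,"wz": -0.8,"jaw": 0}
    - {"dx": -0.4,"dy": -1,"dz": 0,"wx": 0,"wy": 0,"wz": 0,"jaw": 0}
    - {"dx": -0.4,"dy": -1,"dz": 0,"wx": 0,"wy": 0,"wz": 0,"jaw": 0}

```text
time: 0.65
tool_pos: [0.2839, 0.4784, 0.2308]
tcp_rot: [-0.126, -3.139, 0.001]
wrist_force: [0.6, 1.4, 0.7]
width: 0.145
```

```bash
python3 rem.py 0.428 0.009 0.23 175.4
```

```text
t 0.65 pos [0.2839 0.4784 0.2308] F [0.65 1.42 0.67] w 0.145 q [ 0.99  0.04  1.86 -0.    1.24 -0.5 ]
units d [ -6.04 -15.21   0.04]
units w [-0.01 -0.    0.  ]
```

Emit:
apply_moves:
  targets:
    - {"dx": -0.5,"dy": -1,"dz": 0,"wx": 0,"wy": 0,"wz": 0,"jaw": 0}
    - {"dx": -0.5,"dy": -1,"dz": 0,"wx": 0,"wy": 0,"wz": 0,"jaw": 0}
    - {"dx": -0.5,"dy": -1,"dz": 0,"wx": 0,"wy": 0,"wz": 0,"jaw": 0}
    - {"dx": -0.5,"dy": -1,"dz": 0,"wx": 0,"wy": 0,"wz": 0,"jaw": 0}
    - {"dx": -0.5,"dy": -1,"dz": 0,"wx": 0,"wy": 0,"wz": 0,"jaw": 0}

```text
time: 1.15
tool_pos: [0.3465, 0.3229, 0.231]
tcp_rot: [-0.126, -3.139, 0.0]
wrist_force: [-0.1, 0.4, -0.1]
width: -0.002
```

Emit:
apply_moves:
  targets:
    - {"dx": -0.5,"dy": -1,"dz": 0,"wx": 0,"wy": 0,"wz": 0,"jaw": 0}
    - {"dx": -0.5,"dy": -1,"dz": 0,"wx": 0,"wy": 0,"wz": 0,"jaw": 0}
    - {"dx": -0.4,"dy": -1,"dz": 0,"wx": 0,"wy": 0,"wz": 0,"jaw": 0}
    - {"dx": -0.3,"dy": -1,"dz": 0,"wx": 0,"wy": 0,"wz": 0,"jaw": 0}
    - {"dx": 0,"dy": 0,"dz": 0,"wx": 0,"wy": 0,"wz": 0,"jaw": 0}

```text
time: 1.65
tool_pos: [0.3879, 0.1977, 0.231]
tcp_rot: [-0.132, -3.139, 0.002]
wrist_force: [-0.9, -0.3, 1.4]
width: 0.001
```

```bash
python3 rem.py 0.428 0.009 0.23 175.4;  python3 - <<'E'
from h import *
from workcell import bot,cams
s=bot.read_state();c=cams.read_camera("wrist");c["st"]=s;np.save("pics/w1.npy",c,allow_pickle=True);cv2.imwrite("pics/w1.png",c["color"][:,:,::-1])
E
```

```text
t 1.65 pos [0.3879 0.1977 0.231 ] F [-0.94 -0.3   1.45] w 0.001 q [ 0.42 -0.2   2.09 -0.    1.26 -1.07]
units d [-1.86 -6.15  0.04]
units w [-0.01  0.   -0.04]
```

View pics/w1.png

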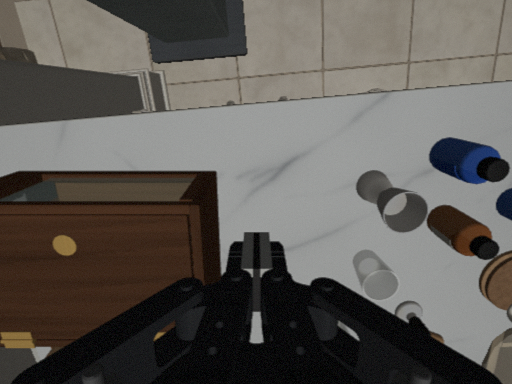

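The wrist view shows the disc at (64,245), the box's left edge at x≈215, the amber bottle at (462,230) and blue ones at (465,160) and beyond. Nothing else is near the disc. I refine the box pose from this.

```bash
cat > boxm.py <<'E'
from h import *
import sys
c=load(sys.argv[1]);s=c["st"];W=cloud(c,s);im=c["color"].astype(int)
r,g,b=im[...,0],im[...,1],im[...,2];Z=W[...,2]
y=((r>120)&(g>0.6*r)&(b<0.55*r)&(abs(Z-.125)<0.012)).astype(np.uint8)
k,l,st,ce=cv2.connectedComponentsWithStats(y)
for j in range(1,k):
    if st[j,4]>30: print("brass",ce[j].round(1),st[j],ray(c,*ce[j],0.125,s).round(4))
m=((abs(Z-0.125)<0.005)).astype(np.uint8)
P=np.array([ray(c,u,v,0.125,s)[:2] for v,u in np.argwhere(m&(np.mgrid[:384,:512][0]<330).astype(np.uint8))])
print("z med",np.nanmedian(Z[m>0]),"lo",P.min(0),"hi",P.max(0))
# front edge: per y-bin min x
for yy in np.arange(-.12,.13,.03):
    q=abs(P[:,1]-yy)<.004
    if q.sum()>5: print("front x at y",round(yy,3),P[q,0].min().round(4))
for xx in np.arange(.4,.55,.03):
    q=abs(P[:,0]-xx)<.004
    if q.sum()>5: print("left y at x",round(xx,3),P[q,1].max().round(4))
E
python3 boxm.py w1
```

```text
brass [ 64.1 244.9] [ 53 236  23  19 343] [0.4307 0.008  0.125 ]
brass [ 16.  335.5] [  1 333  31   6 171] [ 0.5341 -0.0758  0.125 ]
brass [ 17.8 343.5] [  1 340  33   8 227] [ 0.5451 -0.0776  0.125 ]
z med 0.12495903640170669 lo [ 0.38363689 -0.08982286] hi [0.53889431 0.14386851]
front x at y -0.09 0.5151
front x at y -0.06 0.4331
front x at y -0.03 0.384
front x at y 0.0 0.3865
front x at y 0.03 0.389
front x at y 0.06 0.3915
front x at y 0.09 0.3941
front x at y 0.12 0.3965
left y at x 0.4 0.1439
left y at x 0.43 0.1418
left y at x 0.46 0.1386
left y at x 0.49 0.0936
left y at x 0.52 0.0393
```

Emit:
apply_moves:
  targets:
    - {"dx": -0.3,"dy": -1,"dz": 0,"wx": 0,"wy": 0,"wz": 0,"jaw": 0}
    - {"dx": -0.3,"dy": -1,"dz": 0.3,"wx": 0,"wy": 0,"wz": 0,"jaw": 0}
    - {"dx": -0.3,"dy": -1,"dz": 0.6,"wx": 0,"wy": 0,"wz": 0,"jaw": 0}
    - {"dx": -0.3,"dy": -1,"dz": 0.6,"wx": 0,"wy": 0,"wz": 0,"jaw": 0}
    - {"dx": -0.3,"dy": -1,"dz": 0.3,"wx": 0,"wy": 0,"wz": 0,"jaw": 0}

```text
time: 2.2
tool_pos: [0.4196, 0.0474, 0.1757]
tcp_rot: [-0.124, -3.137, -0.001]
wrist_force: [0.2, -0.7, 1.2]
width: -0.001
```

Emit:
apply_moves:
  targets:
    - {"dx": 0,"dy": 0,"dz": 0,"wx": 0,"wy": 0,"wz": 0,"jaw": 0}
    - {"dx": 0,"dy": 0,"dz": 0,"wx": 0,"wy": 0,"wz": 0,"jaw": 0}

```text
time: 2.4
tool_pos: [0.4203, 0.048, 0.177]
tcp_rot: [-0.128, -3.138, -0.001]
wrist_force: [-0.1, -0.3, 0.6]
width: 0.001
```

```bash
python3 rem.py 0.4295 0.009 0.13 175.2
```

```text
t 2.4 pos [0.4203 0.048  0.177 ] F [-0.1  -0.28  0.64] w 0.001 q [ 0.05 -0.19  2.17  0.    1.16 -1.44]
units d [-0.41 -1.27  1.57]
units w [ 0.01 -0.01  0.02]
```

Emit:
apply_moves:
  targets:
    - {"dx": -0.2,"dy": -0.7,"dz": 0.5,"wx": 0,"wy": 0,"wz": 0,"jaw": 0}
    - {"dx": -0.2,"dy": -0.57,"dz": 0.5,"wx": 0,"wy": 0,"wz": 0,"jaw": 0}
    - {"dx": 0,"dy": 0,"dz": 0.5,"wx": 0,"wy": 0,"wz": 0,"jaw": 0}
    - {"dx": 0,"dy": 0,"dz": 0,"wx": 0,"wy": 0,"wz": 0,"jaw": 0}
    - {"dx": 0,"dy": 0,"dz": 0,"wx": 0,"wy": 0,"wz": 0,"jaw": 0}

```text
time: 2.9
tool_pos: [0.4294, 0.0098, 0.1327]
tcp_rot: [0.124, 3.139, 0.001]
wrist_force: [-0.2, 1.3, -0.8]
width: -0.001
```

```bash
python3 rem.py 0.4295 0.009 0.117 175.2
python3 - <<'E'
from h import *
from workcell import bot,cams
s=bot.read_state();c=cams.read_camera("wrist");c["st"]=s;np.save("pics/w2.npy",c,allow_pickle=True);cv2.imwrite("pics/w2.png",c["color"][:,:,::-1])
E
```

```text
t 2.9 pos [0.4294 0.0098 0.1327] F [-0.21  1.28 -0.78] w -0.001 q [-0.04 -0.12  2.21  0.    1.06 -1.53]
units d [-0.   -0.03  0.52]
units w [0.   0.   0.05]
```

View pics/w2.png

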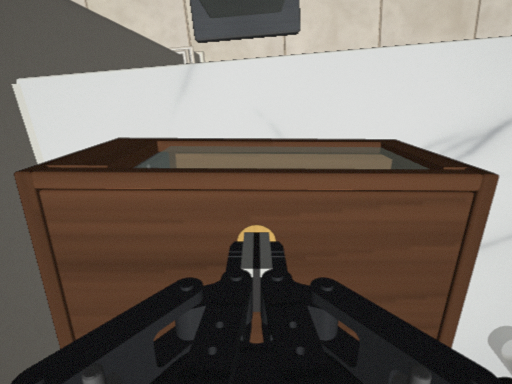

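The fingertips are over the disc at (257,237), centred between the lid edges. Now a slow press.

Emit:
apply_moves:
  targets:
    - {"dx": 0,"dy": 0,"dz": 0.15,"wx": 0,"wy": 0,"wz": 0,"jaw": 0}
    - {"dx": 0,"dy": 0,"dz": 0.1,"wx": 0,"wy": 0,"wz": 0,"jaw": 0}
    - {"dx": 0,"dy": 0,"dz": 0.05,"wx": 0,"wy": 0,"wz": 0,"jaw": 0}
    - {"dx": 0,"dy": 0,"dz": 0.05,"wx": 0,"wy": 0,"wz": 0,"jaw": 0}

```text
time: 3.35
tool_pos: [0.43, 0.0089, 0.1224]
tcp_rot: [0.127, 3.138, 0.001]
wrist_force: [1.2, 1.9, 2.8]
width: 0.001
```

Emit:
apply_moves:
  targets:
    - {"dx": 0,"dy": 0,"dz": 0.05,"wx": 0,"wy": 0,"wz": 0,"jaw": 0}
    - {"dx": 0,"dy": 0,"dz": 0.05,"wx": 0,"wy": 0,"wz": 0,"jaw": 0}

```text
time: 3.55
tool_pos: [0.43, 0.0087, 0.1194]
tcp_rot: [0.127, 3.138, 0.001]
wrist_force: [-2.0, 2.4, 15.7]
width: 0.001
```

```bash
cat > arc.py <<'E'
import numpy as np
# TCP path in box-plane (u back, z up) relative to hinge, tool x=-u, tool z=-z, units of 30mm
def p(th,hw=0.011):
    s=0.128-0.008*min(1,th/0.8)
    return np.array([-s*np.cos(th)+hw, 0.125+s*np.sin(th)])
if __name__=="__main__":
    ths=[-.045,-.03,0,.04,.08,.12]+list(np.arange(.2,1.70,.08))
    for a,b in zip(ths[:-1],ths[1:]):
        d=p(b)-p(a); print(round(b,2),"tcp u,z",p(b).round(4),"dx",(-d[0]/.03).round(2),"dz",(-d[1]/.03).round(2))
E
python3 arc.py
```

```text
-0.03 tcp u,z [-0.1172  0.1212] dx -0.0 dz -0.06
0 tcp u,z [-0.117  0.125] dx -0.01 dz -0.13
0.04 tcp u,z [-0.1165  0.1301] dx -0.02 dz -0.17
0.08 tcp u,z [-0.1158  0.1352] dx -0.02 dz -0.17
0.12 tcp u,z [-0.1149  0.1402] dx -0.03 dz -0.17
0.2 tcp u,z [-0.1125  0.15  ] dx -0.08 dz -0.33
0.28 tcp u,z [-0.1093  0.1596] dx -0.11 dz -0.32
0.36 tcp u,z [-0.1054  0.1688] dx -0.13 dz -0.31
0.44 tcp u,z [-0.1008  0.1776] dx -0.15 dz -0.29
0.52 tcp u,z [-0.0956  0.186 ] dx -0.18 dz -0.28
0.6 tcp u,z [-0.0897  0.1939] dx -0.2 dz -0.26
0.68 tcp u,z [-0.0832  0.2012] dx -0.21 dz -0.24
0.76 tcp u,z [-0.0763  0.2079] dx -0.23 dz -0.22
0.84 tcp u,z [-0.0691  0.2144] dx -0.24 dz -0.21
0.92 tcp u,z [-0.0617  0.2205] dx -0.25 dz -0.2
1.0 tcp u,z [-0.0538  0.226 ] dx -0.26 dz -0.18
1.08 tcp u,z [-0.0456  0.2308] dx -0.28 dz -0.16
1.16 tcp u,z [-0.0369  0.235 ] dx -0.29 dz -0.14
1.24 tcp u,z [-0.028   0.2385] dx -0.3 dz -0.12
1.32 tcp u,z [-0.0188  0.2412] dx -0.31 dz -0.09
1.4 tcp u,z [-0.0094  0.2433] dx -0.31 dz -0.07
1.48 tcp u,z [1.000e-04 2.445e-01] dx -0.32 dz -0.04
1.56 tcp u,z [0.0097 0.245 ] dx -0.32 dz -0.02
1.64 tcp u,z [0.0193 0.2447] dx -0.32 dz 0.01
```

Emit:
apply_moves:
  targets:
    - {"dx": 0,"dy": 0,"dz": -0.1,"wx": 0,"wy": 0,"wz": 0,"jaw": 0}
    - {"dx": 0,"dy": 0,"dz": -0.1,"wx": 0,"wy": 0,"wz": 0,"jaw": 0}
    - {"dx": 0,"dy": 0,"dz": -0.1,"wx": 0,"wy": 0,"wz": 0,"jaw": 0}

```text
time: 3.85
tool_pos: [0.4295, 0.0084, 0.1281]
tcp_rot: [0.127, 3.139, -0.0]
wrist_force: [1.5, 1.3, 0.8]
width: 0.001
```

Emit:
apply_moves:
  targets:
    - {"dx": -0.02,"dy": 0,"dz": -0.15,"wx": 0,"wy": 0,"wz": 0,"jaw": 0}
    - {"dx": -0.02,"dy": 0,"dz": -0.15,"wx": 0,"wy": 0,"wz": 0,"jaw": 0}
    - {"dx": 0,"dy": 0,"dz": 0,"wx": 0,"wy": 0,"wz": 0,"jaw": 0}

```text
time: 4.15
tool_pos: [0.4304, 0.0082, 0.1373]
tcp_rot: [-0.126, -3.139, 0.001]
wrist_force: [0.4, 1.0, 2.2]
width: 0.001
```

```bash
python3 rem.py 0.4295 0.009 0.117 175.2
python3 - <<'E'
from h import *
from workcell import bot,cams
for n in["side","scene"]:
    c=cams.read_camera(n)
    cv2.imwrite(f"pics/{n}3.png",c["color"][:,:,::-1])
E
```

```text
t 4.15 pos [0.4304 0.0082 0.1373] F [0.41 1.01 2.22] w 0.001 q [-0.04 -0.13  2.2  -0.    1.07 -1.53]
units d [0.03 0.02 0.68]
units w [-0.   -0.    0.03]
```

View pics/scene3.png

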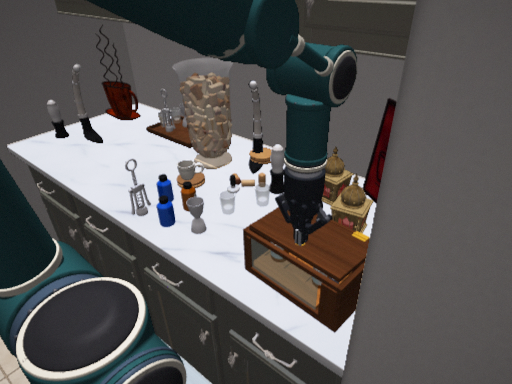

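Run:
```python
import cv2
a=cv2.imread("pics/scene3.png")[190:320,230:380];b=cv2.imread("pics/side3.png")[130:230,220:340]
cv2.imwrite("pics/c3.png",cv2.resize(a,None,fx=4,fy=4,interpolation=cv2.INTER_CUBIC));cv2.imwrite("pics/c3b.png",cv2.resize(b,None,fx=5,fy=5,interpolation=cv2.INTER_CUBIC))
```

```text
(no output)
```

View pics/c3.png

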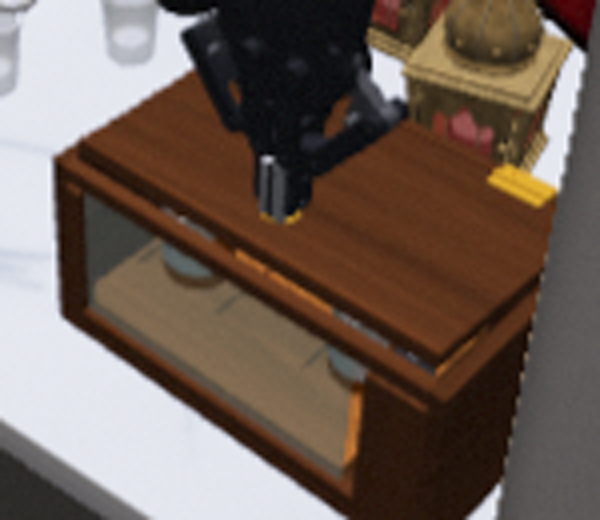

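View pics/c3b.png

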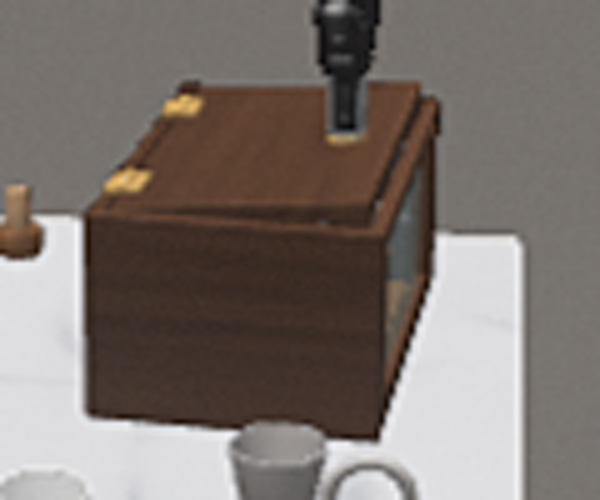

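The latch is free: both crops show the lid's front edge raised, with the fingertips resting on it. I follow the arc up and back.

Emit:
apply_moves:
  targets:
    - {"dx": -0.05,"dy": 0,"dz": -0.25,"wx": 0,"wy": 0,"wz": 0,"jaw": 0}
    - {"dx": -0.08,"dy": 0,"dz": -0.3,"wx": 0,"wy": 0,"wz": 0,"jaw": 0}
    - {"dx": -0.11,"dy": 0,"dz": -0.32,"wx": 0,"wy": 0,"wz": 0,"jaw": 0}
    - {"dx": -0.13,"dy": 0,"dz": -0.31,"wx": 0,"wy": 0,"wz": 0,"jaw": 0}
    - {"dx": -0.15,"dy": 0,"dz": -0.29,"wx": 0,"wy": 0,"wz": 0,"jaw": 0}

```text
time: 4.75
tool_pos: [0.4469, 0.0071, 0.1823]
tcp_rot: [0.126, 3.138, -0.0]
wrist_force: [-0.3, 0.6, 1.7]
width: -0.002
```

```bash
cat > uz.py <<'E'
from h import *
from workcell import bot
s=bot.read_state(); a=-0.0837; ex=np.array([np.cos(a),np.sin(a)]); ey=np.array([-np.sin(a),np.cos(a)])
d=s["tool_pos"][:2]-np.array([.5461,-.0008]); z=s["tool_pos"][2]
u=d@ex; print("t",s["time"].__round__(2),"u",u.round(4),"v",(d@ey).round(4),"z",z.round(4),"theta corner",np.arctan2(z-.125,-(u-.011)).round(3),"s",np.hypot(z-.125,u-.011).round(4),"F",s["wrist_force"].round(1),"q",s["q"].round(2))
E
python3 uz.py
```

```text
t 4.75 u -0.0995 v -0.0005 z 0.1823 theta corner 0.478 s 0.1245 F [-0.3  0.6  1.7] q [-0.04 -0.14  2.13 -0.    1.16 -1.53]
```

Emit:
apply_moves:
  targets:
    - {"dx": -0.18,"dy": 0,"dz": -0.27,"wx": 0,"wy": 0,"wz": 0,"jaw": 0}
    - {"dx": -0.2,"dy": 0,"dz": -0.25,"wx": 0,"wy": 0,"wz": 0,"jaw": 0}
    - {"dx": -0.21,"dy": 0,"dz": -0.23,"wx": 0,"wy": 0,"wz": 0,"jaw": 0}
    - {"dx": -0.23,"dy": 0,"dz": -0.22,"wx": 0,"wy": 0,"wz": 0,"jaw": 0}
    - {"dx": -0.24,"dy": 0,"dz": -0.2,"wx": 0,"wy": 0,"wz": 0,"jaw": 0}

```text
time: 5.25
tool_pos: [0.4784, 0.0045, 0.2164]
tcp_rot: [0.127, 3.139, -0.0]
wrist_force: [0.2, -0.4, 1.4]
width: 0.001
```

```bash
python3 uz.py
python3 - <<'E'
from h import *
from workcell import bot,cams
for n in["side","scene"]:
    c=cams.read_camera(n)
    cv2.imwrite(f"pics/{n}4.png",c["color"][:,:,::-1])
E
```

```text
t 5.25 u -0.0679 v -0.0004 z 0.2164 theta corner 0.859 s 0.1208 F [ 0.2 -0.4  1.4] q [-0.04 -0.1   2.03 -0.    1.22 -1.53]
```

View pics/side4.png

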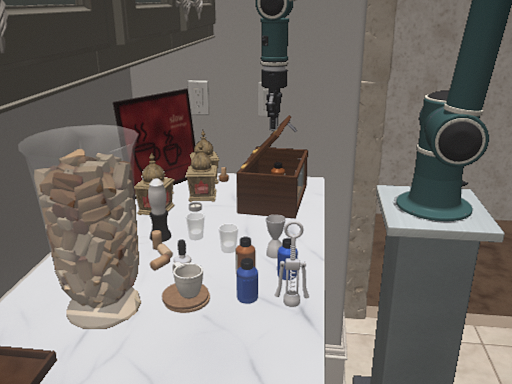

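The fingertip is on the lid at (275,128), which is about 50° open. I continue.

Emit:
apply_moves:
  targets:
    - {"dx": -0.25,"dy": 0,"dz": -0.2,"wx": 0,"wy": 0,"wz": 0,"jaw": 0}
    - {"dx": -0.26,"dy": 0,"dz": -0.18,"wx": 0,"wy": 0,"wz": 0,"jaw": 0}
    - {"dx": -0.28,"dy": 0,"dz": -0.16,"wx": 0,"wy": 0,"wz": 0,"jaw": 0}
    - {"dx": -0.29,"dy": 0,"dz": -0.14,"wx": 0,"wy": 0,"wz": 0,"jaw": 0}
    - {"dx": -0.3,"dy": 0,"dz": -0.12,"wx": 0,"wy": 0,"wz": 0,"jaw": 0}

```text
time: 5.85
tool_pos: [0.5198, 0.0012, 0.2402]
tcp_rot: [-0.126, -3.139, 0.0]
wrist_force: [1.3, -0.9, -0.5]
width: 0.002
```

```bash
python3 uz.py
```

```text
t 5.85 u -0.0264 v -0.0002 z 0.2402 theta corner 1.257 s 0.1211 F [ 1.3 -0.9 -0.5] q [-0.05 -0.04  1.92 -0.    1.26 -1.54]
```

Emit:
apply_moves:
  targets:
    - {"dx": -0.3,"dy": 0,"dz": -0.08,"wx": 0,"wy": 0,"wz": 0,"jaw": 0}
    - {"dx": -0.3,"dy": 0,"dz": -0.04,"wx": 0,"wy": 0,"wz": 0,"jaw": 0}
    - {"dx": -0.3,"dy": 0,"dz": 0,"wx": 0,"wy": 0,"wz": 0,"jaw": 0}
    - {"dx": -0.3,"dy": 0,"dz": 0,"wx": 0,"wy": 0,"wz": 0,"jaw": 0}
    - {"dx": -0.25,"dy": 0,"dz": 0,"wx": 0,"wy": 0,"wz": 0,"jaw": 0}

```text
time: 6.35
tool_pos: [0.563, -0.0023, 0.2433]
tcp_rot: [-0.126, -3.139, -0.0]
wrist_force: [0.3, -0.6, -0.4]
width: 0.002
```

```bash
python3 uz.py
python3 - <<'E'
from h import *
from workcell import bot,cams
for n in["side","scene"]:
    c=cams.read_camera(n);np.save(f"pics/{n}5.npy",c,allow_pickle=True)
    cv2.imwrite(f"pics/{n}5.png",c["color"][:,:,::-1])
a=cv2.imread("pics/side5.png")[0:230,140:380]
cv2.imwrite("pics/c5.png",cv2.resize(a,None,fx=2.5,fy=2.5))
E
```

```text
t 6.35 u 0.017 v -0.0001 z 0.2433 theta corner 1.621 s 0.1184 F [ 0.3 -0.6 -0.4] q [-0.05  0.05  1.83  0.    1.26 -1.54]
```

View pics/c5.png

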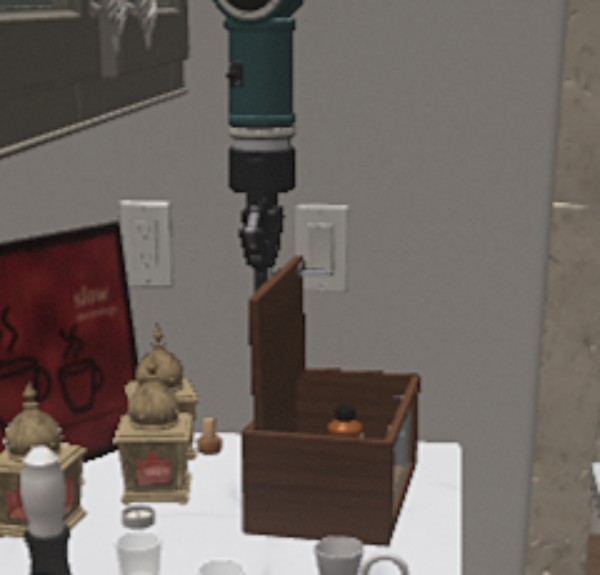

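View pics/scene5.png

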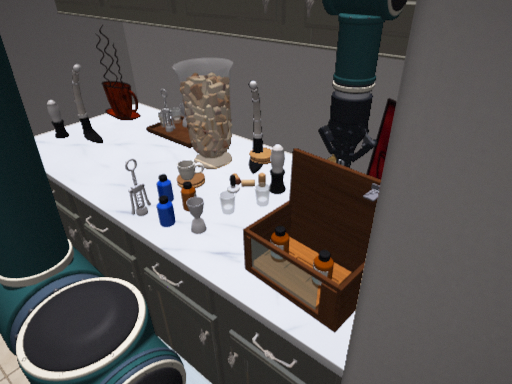

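Emit:
apply_moves:
  targets:
    - {"dx": -0.1,"dy": 0,"dz": 0,"wx": 0,"wy": 0,"wz": 0,"jaw": 0}
    - {"dx": -0.15,"dy": 0,"dz": 0,"wx": 0,"wy": 0,"wz": 0,"jaw": 0}
    - {"dx": -0.2,"dy": 0,"dz": -0.2,"wx": 0,"wy": 0,"wz": 0,"jaw": 0}
    - {"dx": 0,"dy": 0,"dz": -0.6,"wx": 0,"wy": 0,"wz": 0,"jaw": 0}
    - {"dx": 0,"dy": 0.3,"dz": -0.9,"wx": 0,"wy": 0,"wz": 0,"jaw": 0}

```text
time: 6.95
tool_pos: [0.5755, 0.005, 0.2934]
tcp_rot: [-0.128, -3.135, 0.001]
wrist_force: [-0.3, -0.7, -0.0]
width: -0.003
```

```bash
python3 uz.py
python3 - <<'E'
from h import *
from workcell import bot,cams
for n in["side","scene"]:
    c=cams.read_camera(n);np.save(f"pics/{n}6.npy",c,allow_pickle=True)
    cv2.imwrite(f"pics/{n}6.png",c["color"][:,:,::-1])
a=cv2.imread("pics/side6.png")
b=cv2.resize(a[225:305,200:310],None,fx=5,fy=5,interpolation=cv2.INTER_CUBIC)
d=cv2.resize(a[100:230,200:340],None,fx=3,fy=3,interpolation=cv2.INTER_CUBIC)
o=np.zeros((800-10,560,3),np.uint8);o=np.zeros((400,550+420,3),np.uint8)
o[:400,:550]=b;o[:390,550:]=d
cv2.imwrite("pics/c6.png",cv2.resize(o,None,fx=.82,fy=.82))
E
```

```text
t 6.95 u 0.0288 v 0.0083 z 0.2934 theta corner 1.676 s 0.1693 F [-0.3 -0.7 -0. ] q [-0.03  0.05  1.74 -0.    1.36 -1.52]
```

View pics/c6.png

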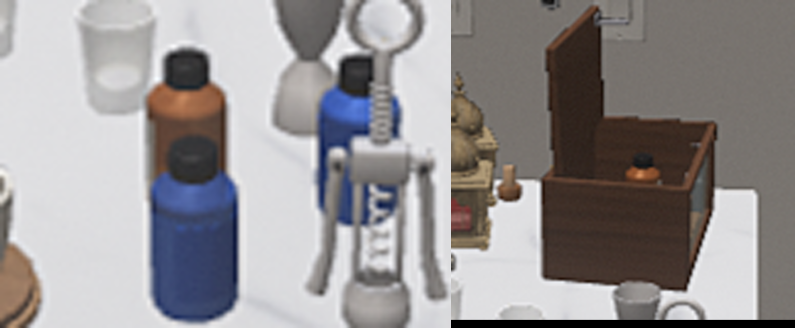

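The lid now stands open on its own, with no hand on it. I go towards the bottle, turning so that the wrist camera faces the label's edge.

Emit:
apply_moves:
  targets:
    - {"dx": 0,"dy": 0.9,"dz": -0.7,"wx": 0,"wy": 0,"wz": 0,"jaw": 0}
    - {"dx": 0,"dy": 1,"dz": -0.2,"wx": 0,"wy": 0,"wz": 0,"jaw": 0}
    - {"dx": 0,"dy": 1,"dz": 0,"wx": 0,"wy": 0,"wz": 0,"jaw": 0}
    - {"dx": 0.2,"dy": 1,"dz": 0,"wx": 0,"wy": 0,"wz": 0,"jaw": 0.4}
    - {"dx": 0.2,"dy": 1,"dz": 0,"wx": 0,"wy": 0,"wz": 0,"jaw": 0.8}

```text
time: 7.55
tool_pos: [0.5763, 0.1541, 0.3212]
tcp_rot: [-0.127, -3.139, 0.0]
wrist_force: [-0.3, -1.4, 0.8]
width: 0.332
```

Emit:
apply_moves:
  targets:
    - {"dx": 0.5,"dy": 0.8,"dz": 0,"wx": 0,"wy": 0,"wz": -1,"jaw": 0.8}
    - {"dx": 0.6,"dy": 0.7,"dz": 0,"wx": 0,"wy": 0,"wz": -1,"jaw": 0.8}
    - {"dx": 0.7,"dy": 0.6,"dz": 0.3,"wx": 0,"wy": 0,"wz": -1,"jaw": 0.8}
    - {"dx": 0.7,"dy": 0.5,"dz": 0.4,"wx": 0,"wy": 0,"wz": -1,"jaw": 0.8}
    - {"dx": 0.5,"dy": 0.6,"dz": 0.5,"wx": 0,"wy": 0,"wz": -1,"jaw": 0.8}

```text
time: 8.05
tool_pos: [0.4768, 0.2362, 0.2854]
tcp_rot: [-0.697, 3.063, 0.0]
wrist_force: [-0.2, 0.5, -0.8]
width: 0.801
```

```bash
python3 rem.py 0.433 0.343 0.19 240
```

```text
t 8.05 pos [0.4768 0.2362 0.2854] F [-0.22  0.51 -0.75] w 0.801 q [ 0.41 -0.04  1.84 -0.    1.34 -1.61]
units d [-0.22  3.84  3.18]
units w [-0.    0.01 -5.72]
```

Emit:
apply_moves:
  targets:
    - {"dx": -0.1,"dy": 0.7,"dz": 0.5,"wx": 0,"wy": 0,"wz": -1,"jaw": 0.8}
    - {"dx": -0.2,"dy": 0.7,"dz": 0.5,"wx": 0,"wy": 0,"wz": -1,"jaw": 0.8}
    - {"dx": -0.3,"dy": 0.7,"dz": 0.5,"wx": 0,"wy": 0,"wz": -1,"jaw": 0.8}
    - {"dx": -0.3,"dy": 0.6,"dz": 0.5,"wx": 0,"wy": 0,"wz": -1,"jaw": 0.8}
    - {"dx": -0.4,"dy": 0.6,"dz": 0.5,"wx": 0,"wy": 0,"wz": -1,"jaw": 0.8}

```text
time: 8.55
tool_pos: [0.4479, 0.3398, 0.2096]
tcp_rot: [1.466, -2.778, 0.0]
wrist_force: [-0.4, 0.3, 0.5]
width: 0.804
```

Emit:
apply_moves:
  targets:
    - {"dx": 0,"dy": 0,"dz": 0,"wx": 0,"wy": 0,"wz": -0.7,"jaw": 0.8}
    - {"dx": 0,"dy": 0,"dz": 0,"wx": 0,"wy": 0,"wz": 0,"jaw": 0.8}
    - {"dx": 0,"dy": 0,"dz": 0,"wx": 0,"wy": 0,"wz": 0,"jaw": 0.8}

```text
time: 8.85
tool_pos: [0.4484, 0.3391, 0.2105]
tcp_rot: [1.559, -2.728, 0.0]
wrist_force: [0.3, -0.4, -0.1]
width: 0.799
```

```bash
python3 rem.py 0.433 0.343 0.19 240
python3 - <<'E'
from h import *
from workcell import bot,cams
s=bot.read_state();c=cams.read_camera("wrist");c["st"]=s;np.save("pics/w7.npy",c,allow_pickle=True);cv2.imwrite("pics/w7.png",c["color"][:,:,::-1])
print(proj(c,[.493,.4465,.034],s),proj(c,[.493,.4465,.088],s),proj(c,[.493,.4465,.0],s))
E
```

```text
t 8.85 pos [0.4484 0.3391 0.2105] F [ 0.31 -0.44 -0.15] w 0.799 q [ 0.6   0.07  1.87 -0.    1.2  -2.01]
units d [0.15 0.51 0.68]
units w [-0.   -0.   -0.09]
(np.float64(269.38085983192195), np.float64(258.09655234204837)) (np.float64(271.5258680141068), np.float64(285.30656105360623)) (np.float64(268.31461272776096), np.float64(244.57091955712244))
```

View pics/w7.png

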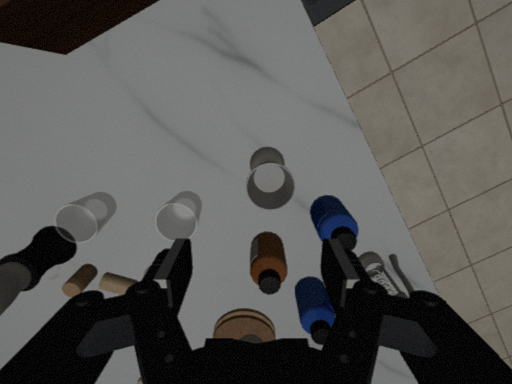

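Run:
```python
import cv2
a=cv2.imread("pics/w7.png")[215:310,225:325]
cv2.imwrite("pics/c7.png",cv2.resize(a,None,fx=6,fy=6,interpolation=cv2.INTER_CUBIC))
```

```text
(no output)
```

View pics/c7.png

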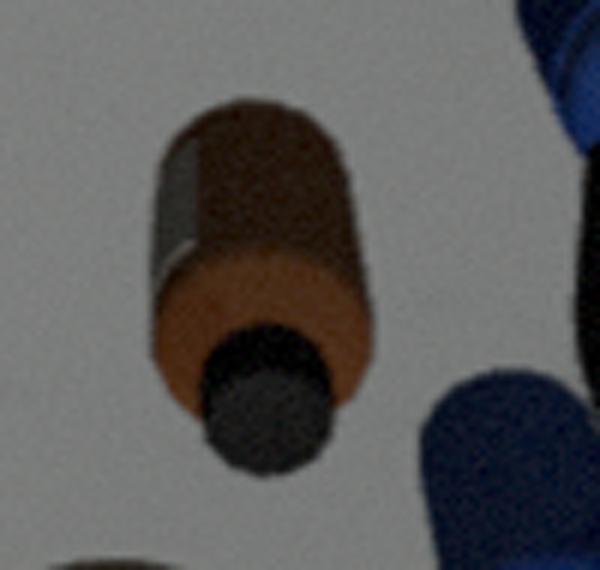

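Run:
```python
from h import *
c=load("w7");s=c["st"];W=cloud(c,s)
Rm,e=campose(c,s); print("cam",e.round(3))
print("cap top",ray(c,269.4,282.5,.088,s))
# body silhouette: depth mask of bottle
m=((W[...,2]>.01)&(np.hypot(W[...,0]-.493,W[...,1]-.4465)<.035)).astype(np.uint8)
q=W[m>0]; 
from scipy.optimize import least_squares
b=q[(q[:,2]>.012)&(q[:,2]<.055)]
f=least_squares(lambda p:np.hypot(b[:,0]-p[0],b[:,1]-p[1])-.022,[.493,.4465],loss="soft_l1",f_scale=.002); print("cyl axis",f.x,len(b))
t=q[q[:,2]>.084]; print("cap depth mean",t.mean(0))
for ax in [f.x, ray(c,269.4,282.5,.088,s)[:2]]:
  for u,v in [(257.8,239.2),(257.9,247),(258,254.2)]:
    d=Rm@np.array([(u-c["cx"])/c["fx"],(v-c["cy"])/c["fy"],1]); o=e[:2]-ax; A=d[:2]@d[:2];B=o@d[:2];C=o@o-.022**2
    k=(-B-np.sqrt(B*B-A*C))/A; P=e+k*d; print(P.round(4),np.degrees(np.arctan2(P[1]-ax[1],P[0]-ax[0])))
```

```text
cam [0.407 0.268 0.353]
cap top [0.49320908 0.44225483 0.088     ]
cyl axis [0.49530495 0.44592882] 591
cap depth mean [0.4942867  0.44424759 0.08710191]
[0.4965 0.424  0.0177] -86.97640181426938
[0.4964 0.424  0.0376] -87.04859407545628
[0.4964 0.424  0.0542] -87.13673790431561
[0.4944 0.4203 0.0256] -87.0067841589831
[0.4943 0.4203 0.045 ] -87.07724927923243
[0.4943 0.4203 0.0613] -87.16328629242092
```

The label's left edge shows at crop (197,190), so the label faces about -27° in the world. I align the jaws with the label axis at tool yaw 243 and go above the bottle.

```bash
python3 rem.py 0.4945 0.4445 0.13 243
```

```text
t 8.9 pos [0.4487 0.3391 0.2108] F [0.27 0.28 0.2 ] w 0.801 q [ 0.6   0.07  1.87 -0.    1.2  -2.01]
units d [-3.8   0.47  2.69]
units w [-0.    0.   -0.59]
```

Emit:
apply_moves:
  targets:
    - {"dx": -0.9,"dy": 0.08,"dz": 0,"wx": 0,"wy": 0,"wz": -0.59,"jaw": 0.85}
    - {"dx": -0.9,"dy": 0.15,"dz": 0.3,"wx": 0,"wy": 0,"wz": 0,"jaw": 0.85}
    - {"dx": -0.9,"dy": 0.15,"dz": 0.4,"wx": 0,"wy": 0,"wz": 0,"jaw": 0.85}
    - {"dx": -0.7,"dy": 0.1,"dz": 0.7,"wx": 0,"wy": 0,"wz": 0,"jaw": 0.85}
    - {"dx": -0.4,"dy": 0.1,"dz": 0.7,"wx": 0,"wy": 0,"wz": 0,"jaw": 0.85}

```text
time: 9.4
tool_pos: [0.4876, 0.4497, 0.1482]
tcp_rot: [-1.64, 2.675, 0.001]
wrist_force: [-0.9, -0.5, 1.1]
width: 0.85
```

Emit:
apply_moves:
  targets:
    - {"dx": 0,"dy": 0,"dz": 0.2,"wx": 0,"wy": 0,"wz": 0,"jaw": 0.85}
    - {"dx": 0,"dy": 0,"dz": 0,"wx": 0,"wy": 0,"wz": 0,"jaw": 0.85}

```text
time: 9.6
tool_pos: [0.4853, 0.447, 0.1403]
tcp_rot: [1.642, -2.675, 0.001]
wrist_force: [0.6, -0.1, 0.7]
width: 0.85
```

```bash
python3 rem.py 0.4945 0.4445 0.03 243
python3 - <<'E'
from h import *
from workcell import bot,cams
s=bot.read_state();c=cams.read_camera("wrist");c["st"]=s;np.save("pics/w8.npy",c,allow_pickle=True);cv2.imwrite("pics/w8.png",c["color"][:,:,::-1])
E
```

```text
t 9.6 pos [0.4853 0.447  0.1403] F [ 0.65 -0.11  0.7 ] w 0.85 q [ 0.71  0.3   1.73 -0.    1.11 -1.96]
units d [-0.08 -0.31  3.68]
units w [ 0.01 -0.03  0.01]
```

View pics/w8.png

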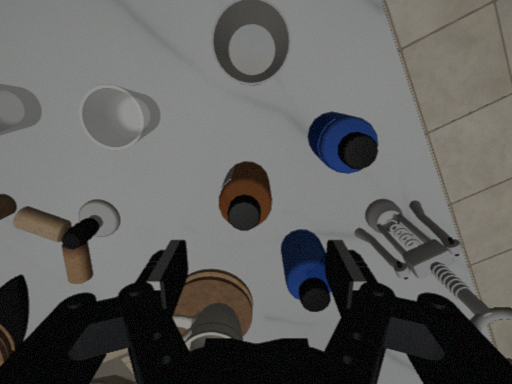

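```bash
cat > bot_est.py <<'E'
from h import *
import sys
from scipy.optimize import least_squares
c=load(sys.argv[1]);s=c["st"];W=cloud(c,s);x0,y0=.4945,.4445
d=np.hypot(W[...,0]-x0,W[...,1]-y0)
t=W[(W[...,2]>.08)&(d<.03)]
im=c["color"].astype(int)
m=((W[...,2]>.084)&(d<.03)).astype(np.uint8); uv=np.argwhere(m).mean(0)[::-1]
print("cap px",uv,"ray",ray(c,*uv,.088,s).round(4),"depth",t.mean(0).round(4),len(t))
b=W[(W[...,2]>.015)&(W[...,2]<.06)&(d<.03)]
f=least_squares(lambda p:np.hypot(b[:,0]-p[0],b[:,1]-p[1])-.022,[x0,y0],loss="soft_l1",f_scale=.002);print("cyl",f.x.round(4),len(b))
print("tcp px",proj(c,s["tool_pos"],s))
E
python3 bot_est.py w8
python3 - <<'E'
import cv2
a=cv2.imread("pics/w8.png")[140:240,190:300]
cv2.imwrite("pics/c8.png",cv2.resize(a,None,fx=6,fy=6,interpolation=cv2.INTER_CUBIC))
E
```

```text
cap px [215.98280775 338.79169833] ray [0.5683 0.5348 0.088 ] depth [0.4917 0.4309 0.2056] 10588
cyl [0.4955 0.4459] 588
tcp px (np.float64(256.8610388785773), np.float64(248.7417825042781))
```

View pics/c8.png

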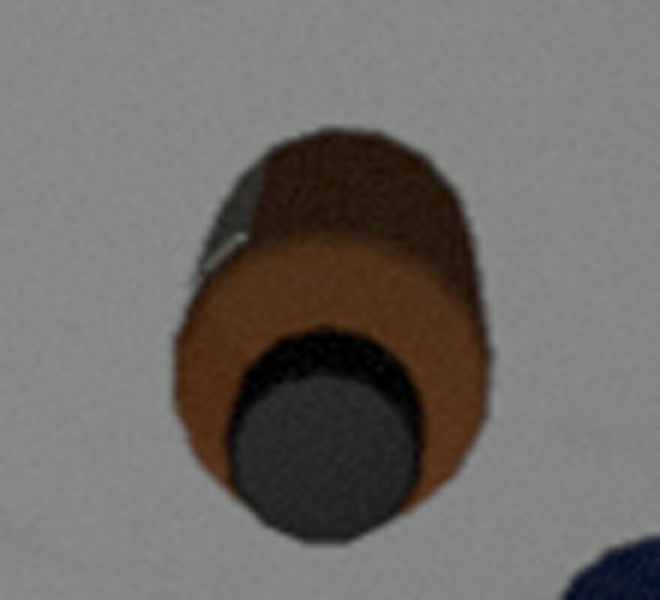

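Run:
```python
from h import *
c=load("w8");s=c["st"];Rm,e=campose(c,s)
print("cap",ray(c,244.2,216.2,.088,s))
for z,uv in ((.055,(231.2,179.2)),(.055,(231.2,179.2))):
    P=ray(c,*uv,z,s); print(P)
for ax in ([.4955,.4459],[.4945,.4445],ray(c,244.2,216.2,.088,s)[:2]):
  for u,v in [(231.2,179.2),(234,169)]:
    d=Rm@np.array([(u-c["cx"])/c["fx"],(v-c["cy"])/c["fy"],1]); o=e[:2]-ax; A=d[:2]@d[:2];B=o@d[:2];C=o@o-.022**2
    k=(-B-np.sqrt(B*B-A*C))/A; P=e+k*d; print(P.round(4),np.degrees(np.arctan2(P[1]-ax[1],P[0]-ax[0])))
```

```text
cap [0.49490898 0.4458904  0.088     ]
[0.49699861 0.42437381 0.055     ]
[0.49699861 0.42437381 0.055     ]
[0.4966 0.4239 0.057 ] -87.20853398505226
[0.4967 0.4239 0.0237] -86.8130260953611
[0.4952 0.4225 0.0634] -88.11937484645394
[0.4954 0.4225 0.031 ] -87.74144742834159
[0.4966 0.424  0.0569] -85.59315746114368
[0.4968 0.424  0.0235] -85.1849820278439
```

```bash
python3 rem.py 0.4953 0.4459 0.03 243
```

```text
t 9.65 pos [0.4859 0.4473 0.1416] F [-0.06  0.95  0.28] w 0.849 q [ 0.71  0.3   1.72 -0.    1.11 -1.96]
units d [-0.1  -0.3   3.72]
units w [ 0.   -0.01  0.01]
```

Emit:
apply_moves:
  targets:
    - {"dx": -0.1,"dy": -0.3,"dz": 0.3,"wx": 0,"wy": 0,"wz": 0,"jaw": 0.85}
    - {"dx": 0,"dy": 0,"dz": 0.9,"wx": 0,"wy": 0,"wz": 0,"jaw": 0.85}
    - {"dx": 0,"dy": 0,"dz": 1,"wx": 0,"wy": 0,"wz": 0,"jaw": 0.85}
    - {"dx": 0,"dy": 0,"dz": 0.9,"wx": 0,"wy": 0,"wz": 0,"jaw": 0.85}
    - {"dx": 0,"dy": 0,"dz": 0.5,"wx": 0,"wy": 0,"wz": 0,"jaw": 0.85}

```text
time: 10.15
tool_pos: [0.4952, 0.4453, 0.0319]
tcp_rot: [1.642, -2.676, 0.001]
wrist_force: [0.2, -0.7, -0.4]
width: 0.852
```

Emit:
apply_moves:
  targets:
    - {"dx": 0,"dy": 0,"dz": 0.1,"wx": 0,"wy": 0,"wz": 0,"jaw": 0.85}
    - {"dx": 0,"dy": 0,"dz": 0,"wx": 0,"wy": 0,"wz": 0,"jaw": 0.85}

```text
time: 10.35
tool_pos: [0.4958, 0.4467, 0.031]
tcp_rot: [-1.644, 2.677, -0.0]
wrist_force: [-0.3, 0.2, 0.4]
width: 0.851
```

```bash
python3 rem.py 0.4953 0.4459 0.03 243
python3 - <<'E'
from h import *
from workcell import bot,cams
s=bot.read_state();c=cams.read_camera("wrist");c["st"]=s;np.save("pics/w9.npy",c,allow_pickle=True);cv2.imwrite("pics/w9.png",c["color"][:,:,::-1])
E
```

```text
t 10.35 pos [0.4958 0.4467 0.031 ] F [-0.34  0.2   0.4 ] w 0.851 q [ 0.7   0.43  1.78 -0.    0.93 -1.98]
units d [0.03 0.   0.03]
units w [-0.    0.    0.02]
```

View pics/w9.png

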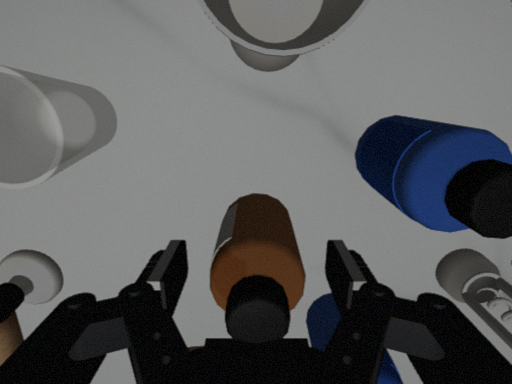

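The bottle sits centred between the pads, with its label edge at (225,228). I close the jaws.

Emit:
apply_moves:
  targets:
    - {"dx": 0,"dy": 0,"dz": 0,"wx": 0,"wy": 0,"wz": 0,"jaw": 0.6}
    - {"dx": 0,"dy": 0,"dz": 0,"wx": 0,"wy": 0,"wz": 0,"jaw": 0.45}
    - {"dx": 0,"dy": 0,"dz": 0,"wx": 0,"wy": 0,"wz": 0,"jaw": 0.4}
    - {"dx": 0,"dy": 0,"dz": 0,"wx": 0,"wy": 0,"wz": 0,"jaw": 0.4}
    - {"dx": 0,"dy": 0,"dz": 0,"wx": 0,"wy": 0,"wz": 0,"jaw": 0.4}
  newtons: 35

```text
time: 10.9
tool_pos: [0.4962, 0.4478, 0.0326]
tcp_rot: [-1.643, 2.674, 0.001]
wrist_force: [-0.5, 0.0, 6.6]
width: 0.501
```

```bash
python3 rem.py 0.4953 0.4459 0.03 243
python3 - <<'E'
from h import *
from workcell import bot,cams
s=bot.read_state();c=cams.read_camera("wrist");c["st"]=s;np.save("pics/w10.npy",c,allow_pickle=True);cv2.imwrite("pics/w10.png",cv2.resize(c["color"][170:350,180:340,::-1],None,fx=3,fy=3,interpolation=cv2.INTER_CUBIC))
E
```

```text
t 10.9 pos [0.4962 0.4478 0.0326] F [-0.52  0.03  6.64] w 0.501 q [ 0.7   0.43  1.78  0.    0.93 -1.98]
units d [ 0.07 -0.    0.09]
units w [-0.01  0.03  0.02]
```

View pics/w10.png

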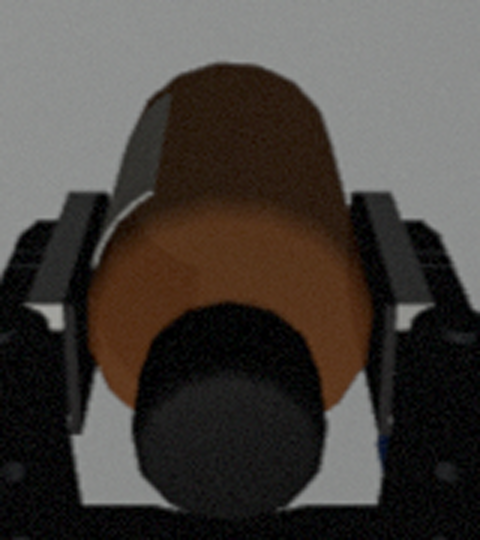

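The grip holds at width 0.50 and the label edge lies on the camera side of the left pad. I lift.

Emit:
apply_moves:
  targets:
    - {"dx": 0,"dy": 0,"dz": -0.4,"wx": 0,"wy": 0,"wz": 0,"jaw": 0.4}
    - {"dx": 0,"dy": 0,"dz": -0.8,"wx": 0,"wy": 0,"wz": 0,"jaw": 0.4}
    - {"dx": 0,"dy": 0,"dz": -1,"wx": 0,"wy": 0,"wz": 0,"jaw": 0.4}
    - {"dx": 0,"dy": 0,"dz": -1,"wx": 0,"wy": 0,"wz": 0,"jaw": 0.4}
    - {"dx": 0,"dy": 0,"dz": -1,"wx": 0,"wy": 0,"wz": 0,"jaw": 0.4}

```text
time: 11.45
tool_pos: [0.4946, 0.4462, 0.1574]
tcp_rot: [1.644, -2.676, 0.001]
wrist_force: [0.9, 0.6, -1.9]
width: 0.504
```

Emit:
apply_moves:
  targets:
    - {"dx": 0,"dy": 0,"dz": -1,"wx": 0,"wy": 0,"wz": 0,"jaw": 0.4}
    - {"dx": 0,"dy": 0,"dz": -0.6,"wx": 0,"wy": 0,"wz": 0.5,"jaw": 0.4}
    - {"dx": 0,"dy": 0,"dz": 0,"wx": 0,"wy": 0,"wz": 1,"jaw": 0.4}
    - {"dx": 0,"dy": 0,"dz": 0,"wx": 0,"wy": 0,"wz": 1,"jaw": 0.4}
    - {"dx": 0,"dy": 0,"dz": 0,"wx": 0,"wy": 0,"wz": 1,"jaw": 0.4}

```text
time: 11.95
tool_pos: [0.4948, 0.4463, 0.2048]
tcp_rot: [1.123, -2.934, 0.001]
wrist_force: [0.5, 0.4, -1.7]
width: 0.5
```

```bash
python3 rem.py 0.4694 0.0056 0.20 85.2
```

```text
t 11.95 pos [0.4948 0.4463 0.2048] F [ 0.53  0.38 -1.71] w 0.5 q [ 0.7   0.26  1.65 -0.    1.23 -1.61]
units d [ 10.44 -10.37   0.17]
units w [-1.000e-02 -0.000e+00  2.278e+01]
```

Emit:
apply_moves:
  targets:
    - {"dx": 0.4,"dy": -0.5,"dz": 0,"wx": 0,"wy": 0,"wz": 1,"jaw": 0.4}
    - {"dx": 0.35,"dy": -0.54,"dz": 0,"wx": 0,"wy": 0,"wz": 1,"jaw": 0.4}
    - {"dx": 0.29,"dy": -0.57,"dz": 0,"wx": 0,"wy": 0,"wz": 1,"jaw": 0.4}
    - {"dx": 0.23,"dy": -0.6,"dz": 0,"wx": 0,"wy": 0,"wz": 1,"jaw": 0.4}
    - {"dx": 0.17,"dy": -0.62,"dz": 0,"wx": 0,"wy": 0,"wz": 1,"jaw": 0.4}

```text
time: 12.45
tool_pos: [0.4999, 0.3495, 0.2044]
tcp_rot: [0.325, -3.124, 0.001]
wrist_force: [-0.4, 0.5, -2.2]
width: 0.503
```

Emit:
apply_moves:
  targets:
    - {"dx": 0.1,"dy": -0.63,"dz": 0,"wx": 0,"wy": 0,"wz": 1,"jaw": 0.4}
    - {"dx": 0.03,"dy": -0.64,"dz": 0,"wx": 0,"wy": 0,"wz": 1,"jaw": 0.4}
    - {"dx": -0.03,"dy": -0.64,"dz": 0,"wx": 0,"wy": 0,"wz": 1,"jaw": 0.4}
    - {"dx": -0.1,"dy": -0.63,"dz": 0,"wx": 0,"wy": 0,"wz": 1,"jaw": 0.4}
    - {"dx": -0.17,"dy": -0.62,"dz": 0,"wx": 0,"wy": 0,"wz": 1,"jaw": 0.4}

```text
time: 12.95
tool_pos: [0.5052, 0.2537, 0.2045]
tcp_rot: [-0.494, -3.102, 0.001]
wrist_force: [0.2, 0.3, -1.3]
width: 0.5
```

```bash
python3 rem.py 0.4694 0.0056 0.20 85.2
```

```text
t 12.95 pos [0.5052 0.2537 0.2045] F [ 0.22  0.32 -1.29] w 0.5 q [ 0.42  0.08  1.87 -0.    1.19 -0.83]
units d [-1.44 -8.23  0.15]
units w [-1.000e-02 -0.000e+00  1.278e+01]
```

Emit:
apply_moves:
  targets:
    - {"dx": 0.02,"dy": -0.7,"dz": 0,"wx": 0,"wy": 0,"wz": 1,"jaw": 0.4}
    - {"dx": -0.05,"dy": -0.69,"dz": 0,"wx": 0,"wy": 0,"wz": 1,"jaw": 0.4}
    - {"dx": -0.12,"dy": -0.69,"dz": 0,"wx": 0,"wy": 0,"wz": 1,"jaw": 0.4}
    - {"dx": -0.19,"dy": -0.67,"dz": 0,"wx": 0,"wy": 0,"wz": 1,"jaw": 0.4}
    - {"dx": -0.26,"dy": -0.64,"dz": 0,"wx": 0,"wy": 0,"wz": 1,"jaw": 0.4}

```text
time: 13.45
tool_pos: [0.4695, 0.1556, 0.2045]
tcp_rot: [-1.28, -2.868, 0.001]
wrist_force: [0.8, 0.3, -1.7]
width: 0.502
```

```bash
python3 rem.py 0.4694 0.0056 0.20 85.2
python3 - <<'E'
from h import *
from workcell import bot,cams
for n in["side","scene"]:
    c=cams.read_camera(n);np.save(f"pics/{n}11.npy",c,allow_pickle=True)
    cv2.imwrite(f"pics/{n}11.png",c["color"][:,:,::-1])
E
```

```text
t 13.45 pos [0.4695 0.1556 0.2045] F [ 0.76  0.3  -1.67] w 0.502 q [ 0.27 -0.06  2.01 -0.    1.19 -0.46]
units d [-3.72 -3.34  0.15]
units w [-0.01  0.    7.78]
```

View pics/side11.png

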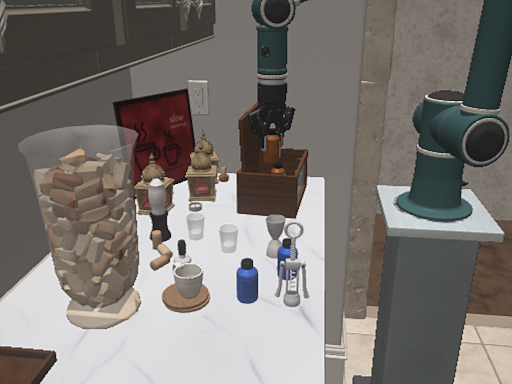

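View pics/scene11.png

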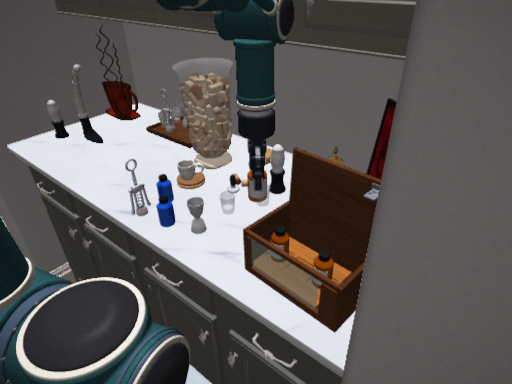

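The bottle hangs upright in the jaws at side (272,148), in front of the lid, and everything else is undisturbed. I carry it on over the bay.

Emit:
apply_moves:
  targets:
    - {"dx": -0.5,"dy": -0.4,"dz": 0,"wx": 0,"wy": 0,"wz": 1,"jaw": 0.4}
    - {"dx": -0.54,"dy": -0.35,"dz": 0,"wx": 0,"wy": 0,"wz": 1,"jaw": 0.4}
    - {"dx": -0.57,"dy": -0.29,"dz": 0,"wx": 0,"wy": 0,"wz": 1,"jaw": 0.4}
    - {"dx": -0.6,"dy": -0.23,"dz": 0,"wx": 0,"wy": 0,"wz": 1,"jaw": 0.4}
    - {"dx": -0.6,"dy": -0.17,"dz": 0,"wx": 0,"wy": 0,"wz": 1,"jaw": 0.4}

```text
time: 14.05
tool_pos: [0.4756, 0.0608, 0.2047]
tcp_rot: [-1.977, -2.441, -0.0]
wrist_force: [-0.0, -0.2, -2.4]
width: 0.506
```

Emit:
apply_moves:
  targets:
    - {"dx": -0.6,"dy": -0.1,"dz": 0,"wx": 0,"wy": 0,"wz": 1,"jaw": 0.4}
    - {"dx": -0.6,"dy": 0,"dz": 0,"wx": 0,"wy": 0,"wz": 1,"jaw": 0.4}
    - {"dx": -0.5,"dy": 0,"dz": 0,"wx": 0,"wy": 0,"wz": 0.78,"jaw": 0.4}
    - {"dx": -0.3,"dy": 0,"dz": 0,"wx": 0,"wy": 0,"wz": 0,"jaw": 0.4}
    - {"dx": 0,"dy": 0,"dz": 0,"wx": 0,"wy": 0,"wz": 0,"jaw": 0.4}

```text
time: 14.55
tool_pos: [0.4777, 0.0005, 0.2046]
tcp_rot: [-2.306, -2.133, 0.0]
wrist_force: [-1.3, 0.1, -2.1]
width: 0.502
```

```bash
python3 rem.py 0.4694 0.0056 0.20 85.2
python3 - <<'E'
from h import *
from workcell import bot,cams
s=bot.read_state();c=cams.read_camera("wrist");c["st"]=s;np.save("pics/w12.npy",c,allow_pickle=True);cv2.imwrite("pics/w12.png",c["color"][:,:,::-1])
for n in["scene"]:
    c=cams.read_camera(n);np.save(f"pics/{n}12.npy",c,allow_pickle=True)
    cv2.imwrite(f"pics/{n}12.png",cv2.resize(c["color"][130:330,220:400,::-1],None,fx=3,fy=3,interpolation=cv2.INTER_CUBIC))
E
```

```text
t 14.55 pos [0.4777 0.0005 0.2046] F [-1.35  0.14 -2.07] w 0.502 q [-0.05 -0.1   2.04  0.    1.2   0.03]
units d [ 0.15 -0.29  0.15]
units w [-0.   -0.    0.06]
```

View pics/w12.png

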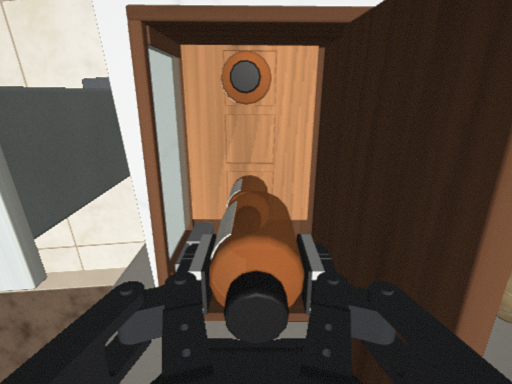

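View pics/scene12.png

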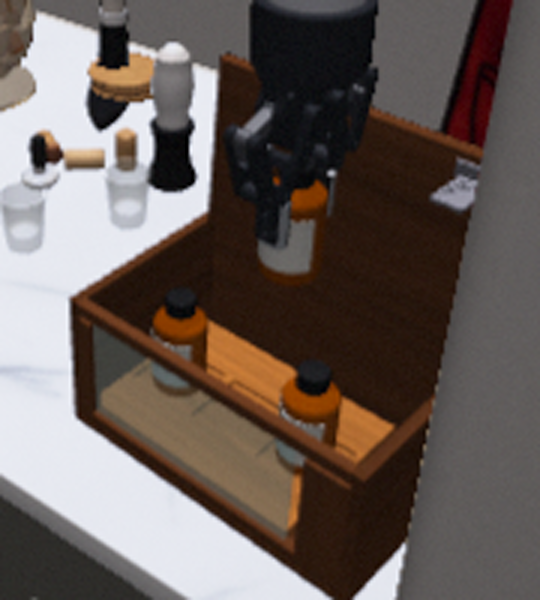

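Run:
```python
from h import *
c=load("w12");s=c["st"]
cv2.imwrite("pics/c12.png",cv2.resize(c["color"][30:215,150:350,::-1],None,fx=4,fy=4,interpolation=cv2.INTER_CUBIC))
print("left cap",ray(c,245.5,76,.104,s).round(4))
a=-.0837;ex=np.array([np.cos(a),np.sin(a)]);ey=np.array([-np.sin(a),np.cos(a)])
bay=np.array([.4694,.0056])
print("pred left cap px",proj(c,[*(bay+.064*ey),.104],s))
for nm,k in (("L",.064),("M",0),("R",-.064)):
    for i,j in((-1,-1),(-1,1),(1,-1),(1,1)):
        print(nm,i,j,np.round(proj(c,[*(bay+k*ey+.027*(i*ex+j*ey)),.02],s),1),end=" ")
    print()
```

```text
left cap [0.4766 0.0922 0.104 ]
pred left cap px (np.float64(245.77214508702005), np.float64(106.64725409926605))
L -1 -1 [224.  128.1] L -1 1 [222.5  75.7] L 1 -1 [272.9 128.4] L 1 1 [274.2  76.1] 
M -1 -1 [225.5 183.4] M -1 1 [224.2 137.2] M 1 -1 [271.6 183.7] M 1 1 [272.7 137.5] 
R -1 -1 [226.9 232.6] R -1 1 [225.8 191.5] R 1 -1 [270.4 232.9] R 1 1 [271.4 191.8]
```

View pics/c12.png

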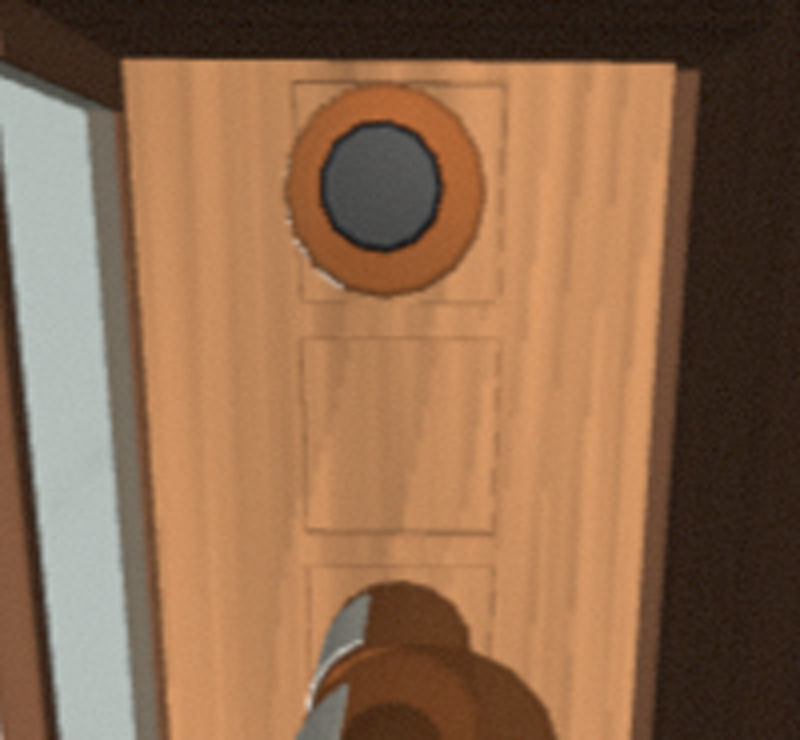

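The middle bay is the empty square at crop (400,435). Its rack sits left of the box's middle, so I recompute the target.

Run:
```python
from h import *
c=load("w12");s=c["st"]
P=[ray(c,*uv,.02,s)[:2] for uv in((226.3,114.5),(274.3,115),(227,162.5),(273.5,163.3))]
P=np.array(P);print(P.round(4),"centre",P.mean(0).round(4)); d=P[1]-P[0]+P[3]-P[2];print("yaw",np.arctan2(d[1],d[0]),np.linalg.norm(d)/2)
d=P[0]-P[2]+P[1]-P[3];print("side y",np.linalg.norm(d)/2)
e=[ray(c,*uv,.02,s)[:2] for uv in((222.5+0.75,50.5),(276.3,51),(225.5,105),(274.5,105.3))]
print("left bay",np.mean(e,0).round(4)); L=ray(c,245.5,76.3,.104,s)[:2]
print("left bottle cap",L.round(4)," -64 ->",(L-.064*np.array([.0837,.9965])).round(4))
# held bottle label edges & cap
cv2.imwrite("pics/c12b.png",cv2.resize(c["color"][165:350,190:320,::-1],None,fx=4,fy=4,interpolation=cv2.INTER_CUBIC))
print("tcp",s["tool_pos"])
```

```text
[[0.4497 0.059 ]
 [0.5018 0.0545]
 [0.4447 0.0058]
 [0.4978 0.0008]] centre [0.4735 0.03  ]
yaw -0.09105367008917134 0.05277068176087858
side y 0.05365456002488063
left bay [0.4784 0.0934]
left bottle cap [0.4765 0.092 ]  -64 -> [0.4712 0.0283]
tcp [0.47765844 0.00049394 0.20456434]
```

View pics/c12b.png

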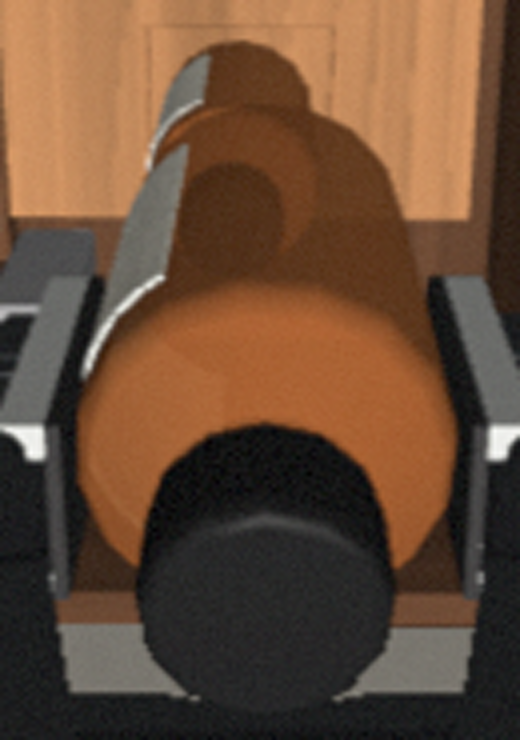

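```bash
cat > lab.py <<'E'
from h import *
def az(c,s,ax,uv):
    Rm,e=campose(c,s);d=Rm@np.array([(uv[0]-c["cx"])/c["fx"],(uv[1]-c["cy"])/c["fy"],1]); o=e[:2]-ax; A=d[:2]@d[:2];B=o@d[:2];C=o@o-.022**2
    k=(-B-np.sqrt(B*B-A*C))/A; P=e+k*d; return P.round(4),np.degrees(np.arctan2(P[1]-ax[1],P[0]-ax[0])).round(1)
E
python3 - <<'E'
from lab import *
c=load("w12");s=c["st"]
cap=ray(c,257,317.5,.260,s); print("cap axis",cap,"tcp",s["tool_pos"])
for ax in (s["tool_pos"][:2],cap[:2]):
    for uv in((237,202),(234,218),(230.75,234.25)): print(az(c,s,ax,uv))
# same for w10 (on table)
c=load("w10");s=c["st"]
# w10 crop origin (180,170) x3
for uv in((180+171/3,170+95/3),(180+153/3,170+193/3)): print("w10",az(c,s,np.array([.4953,.4459]),uv))
W=cloud(load("w12"),load("w12")["st"]);
q=W[(abs(W[...,2]-.2)<.02)&(np.hypot(W[...,0]-.4777,W[...,1]-.0005)<.03)]
from scipy.optimize import least_squares
print(len(q),least_squares(lambda p:np.hypot(q[:,0]-p[0],q[:,1]-p[1])-.022,[.4777,.0005],loss="soft_l1",f_scale=.002).x)
E
```

```text
cap axis [0.47816978 0.00174427 0.26      ] tcp [0.47765844 0.00049394 0.20456434]
(array([0.4681, 0.0203, 0.1882]), np.float64(115.7))
(array([0.468 , 0.0203, 0.2106]), np.float64(116.1))
(array([0.4678, 0.0202, 0.2282]), np.float64(116.7))
(array([0.4684, 0.0215, 0.1912]), np.float64(116.3))
(array([0.4683, 0.0214, 0.2132]), np.float64(116.7))
(array([0.4681, 0.0213, 0.2304]), np.float64(117.3))
w10 (array([0.4972, 0.424 , 0.0146]), np.float64(-85.0))
w10 (array([0.4974, 0.424 , 0.0556]), np.float64(-84.6))
2190 [4.77695089e-01 2.02912140e-04]
```

The held label's edge measures about 116.3°, so its middle is near 176.3° against the 175.2° wanted. I correct by 1° and move over the bay.

```bash
python3 rem.py 0.4727 0.0297 0.06 84.5
```

```text
t 14.65 pos [0.4777 0.0014 0.2046] F [ 0.83  0.55 -2.44] w 0.503 q [-0.05 -0.1   2.04  0.    1.19  0.03]
units d [ 0.92 -0.24  4.82]
units w [-0.   -0.01  0.17]
```

Emit:
apply_moves:
  targets:
    - {"dx": 0.3,"dy": -0.12,"dz": 0,"wx": 0,"wy": 0,"wz": 0.17,"jaw": 0.4}
    - {"dx": 0.4,"dy": -0.12,"dz": 0,"wx": 0,"wy": 0,"wz": 0,"jaw": 0.4}
    - {"dx": 0.22,"dy": 0,"dz": 0,"wx": 0,"wy": 0,"wz": 0,"jaw": 0.4}
    - {"dx": 0,"dy": 0,"dz": 0,"wx": 0,"wy": 0,"wz": 0,"jaw": 0.4}
    - {"dx": 0,"dy": 0,"dz": 0,"wx": 0,"wy": 0,"wz": 0,"jaw": 0.4}

```text
time: 15.15
tool_pos: [0.4731, 0.0295, 0.2046]
tcp_rot: [2.325, 2.113, -0.0]
wrist_force: [0.4, -0.4, -3.0]
width: 0.504
```

```bash
python3 rem.py 0.4727 0.0297 0.06 84.5;  python3 - <<'E'
from h import *
from workcell import bot,cams
s=bot.read_state();c=cams.read_camera("wrist");c["st"]=s;np.save("pics/w13.npy",c,allow_pickle=True);cv2.imwrite("pics/w13.png",c["color"][:,:,::-1])
E
```

```text
t 15.15 pos [0.4731 0.0295 0.2046] F [ 0.36 -0.37 -3.02] w 0.504 q [ 0.01 -0.1   2.05 -0.    1.2   0.11]
units d [ 0.01 -0.01  4.82]
units w [0. 0. 0.]
```

View pics/w13.png

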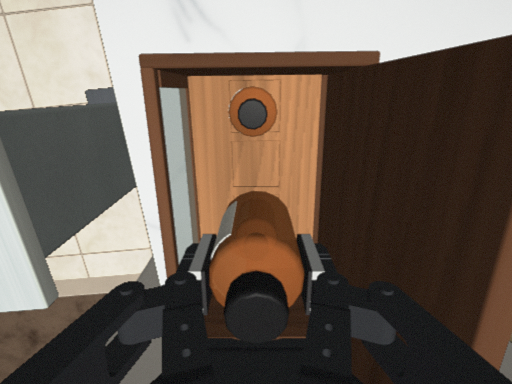

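Run:
```python
from h import *
c=load("w13");s=c["st"]
cv2.imwrite("pics/c13.png",cv2.resize(c["color"][70:200,200:310,::-1],None,fx=5,fy=5,interpolation=cv2.INTER_CUBIC))
```

View pics/c13.png

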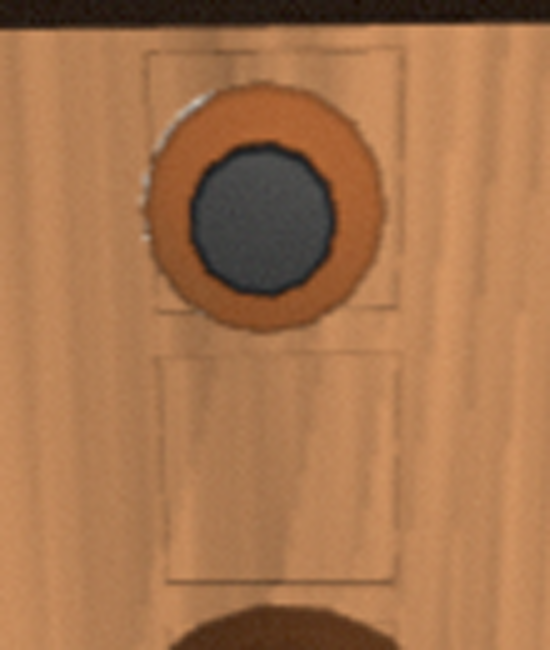

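Run:
```python
from h import *
c=load("w13");s=c["st"]
P=np.array([ray(c,200+u/5,70+v/5,.02,s)[:2] for u,v in((157,354),(400,352),(167,582),(395,581))])
print(P.round(4),P.mean(0).round(4)); d=P[1]-P[0]+P[3]-P[2];print("yaw",np.arctan2(d[1],d[0]));print(np.linalg.norm(d)/2)
```

```text
[[0.4483 0.0595]
 [0.5025 0.0548]
 [0.4442 0.006 ]
 [0.4976 0.0012]] [0.4732 0.0304]
yaw -0.0884143855287418
0.05402382194029849
```

The bay centre is (0.473,0.030), and the TCP is right above it. I descend.

Emit:
apply_moves:
  targets:
    - {"dx": 0.02,"dy": 0,"dz": 0.5,"wx": 0,"wy": 0,"wz": 0,"jaw": 0.4}
    - {"dx": 0,"dy": 0,"dz": 0.9,"wx": 0,"wy": 0,"wz": 0,"jaw": 0.4}
    - {"dx": 0,"dy": 0,"dz": 1,"wx": 0,"wy": 0,"wz": 0,"jaw": 0.4}
    - {"dx": 0,"dy": 0,"dz": 0.9,"wx": 0,"wy": 0,"wz": 0,"jaw": 0.4}
    - {"dx": 0,"dy": 0,"dz": 0.7,"wx": 0,"wy": 0,"wz": 0,"jaw": 0.4}

```text
time: 15.7
tool_pos: [0.4714, 0.0293, 0.0816]
tcp_rot: [-2.326, -2.109, 0.004]
wrist_force: [-0.2, -0.4, -1.4]
width: 0.502
```

Emit:
apply_moves:
  targets:
    - {"dx": 0,"dy": 0,"dz": 0.5,"wx": 0,"wy": 0,"wz": 0,"jaw": 0.4}
    - {"dx": 0,"dy": 0,"dz": 0.2,"wx": 0,"wy": 0,"wz": 0,"jaw": 0.4}
    - {"dx": 0,"dy": 0,"dz": 0.1,"wx": 0,"wy": 0,"wz": 0,"jaw": 0.4}
    - {"dx": 0,"dy": 0,"dz": 0,"wx": 0,"wy": 0,"wz": 0,"jaw": 0.4}

```text
time: 16.1
tool_pos: [0.4707, 0.0295, 0.0592]
tcp_rot: [-2.325, -2.108, 0.006]
wrist_force: [-5.5, 1.3, -4.8]
width: 0.503
```

```bash
python3 rem.py 0.4732 0.0304 0.048 84.5;  python3 - <<'E'
from h import *
from workcell import bot,cams
s=bot.read_state();c=cams.read_camera("wrist");c["st"]=s;np.save("pics/w14.npy",c,allow_pickle=True);cv2.imwrite("pics/w14.png",c["color"][:,:,::-1])
E
```

```text
t 16.1 pos [0.4707 0.0295 0.0592] F [-5.52  1.3  -4.8 ] w 0.503 q [0.01 0.06 2.18 0.   0.9  0.11]
units d [0.04 0.08 0.37]
units w [-0.05  0.   -0.02]
```

View pics/w14.png

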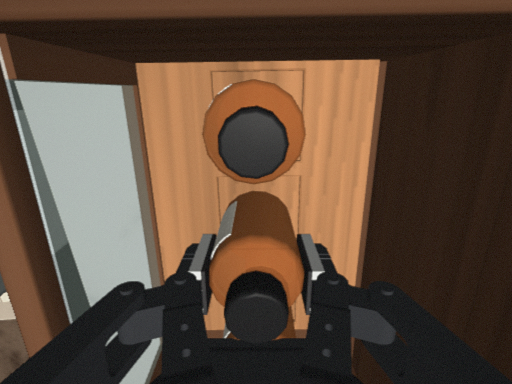

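Something pushes the tool forwards with about 5 N, so I look before going on.

Run:
```python
from h import *
from workcell import bot,cams
o=[]
for n in["side","scene"]:
    c=cams.read_camera(n);np.save(f"pics/{n}14.npy",c,allow_pickle=True)
    im=c["color"][:,:,::-1]
    o.append(cv2.resize(im[60:220,200:340] if n=="side" else im[60:310,230:390],(400,457 if n=="side" else 625)))
a=np.zeros((600,800,3),np.uint8);a[:457,:400]=o[0];a[:600,400:]=o[1][:600];cv2.imwrite("pics/c14.png",a)
```

```text
(no output)
```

View pics/c14.png

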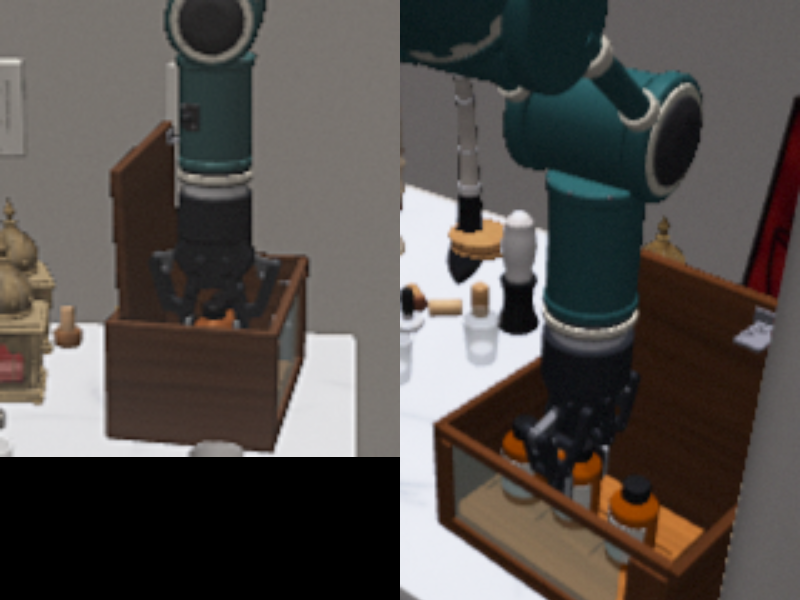

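The back finger's knuckle touches the open lid (side crop (160,260)). The bay has 5 mm of play, so I shift 3 mm forwards and go on down slowly.

Emit:
apply_moves:
  targets:
    - {"dx": 0,"dy": -0.1,"dz": 0,"wx": 0,"wy": 0,"wz": 0,"jaw": 0.4}
    - {"dx": 0,"dy": -0.08,"dz": 0,"wx": 0,"wy": 0,"wz": 0,"jaw": 0.4}
    - {"dx": 0,"dy": 0,"dz": 0.1,"wx": 0,"wy": 0,"wz": 0,"jaw": 0.4}
    - {"dx": 0,"dy": 0,"dz": 0,"wx": 0,"wy": 0,"wz": 0,"jaw": 0.4}

```text
time: 16.65
tool_pos: [0.4681, 0.0301, 0.0578]
tcp_rot: [2.326, 2.11, 0.001]
wrist_force: [0.4, 0.0, -1.6]
width: 0.505
```

```bash
python3 rem.py 0.4702 0.0304 0.048 84.5
```

```text
t 16.65 pos [0.4681 0.0301 0.0578] F [ 0.44  0.04 -1.59] w 0.505 q [ 0.01  0.06  2.2  -0.    0.89  0.11]
units d [0.02 0.07 0.33]
units w [ 0.01 -0.   -0.01]
```

Emit:
apply_moves:
  targets:
    - {"dx": 0,"dy": 0.06,"dz": 0.1,"wx": 0,"wy": 0,"wz": 0,"jaw": 0.4}
    - {"dx": 0,"dy": 0,"dz": 0.07,"wx": 0,"wy": 0,"wz": 0,"jaw": 0.4}
    - {"dx": 0,"dy": 0,"dz": 0.05,"wx": 0,"wy": 0,"wz": 0,"jaw": 0.4}
    - {"dx": 0,"dy": 0,"dz": 0,"wx": 0,"wy": 0,"wz": 0,"jaw": 0.4}

```text
time: 17.05
tool_pos: [0.4692, 0.03, 0.0506]
tcp_rot: [-2.326, -2.11, 0.001]
wrist_force: [-0.2, 0.5, -2.6]
width: 0.505
```

```bash
python3 rem.py 0.4702 0.0304 0.048 84.5;  python3 - <<'E'
from h import *
from workcell import bot,cams
s=bot.read_state();c=cams.read_camera("wrist");c["st"]=s;np.save("pics/w15.npy",c,allow_pickle=True);cv2.imwrite("pics/w15.png",cv2.resize(c["color"][150:350,180:340,::-1],None,fx=3,fy=3,interpolation=cv2.INTER_CUBIC))
E
```

```text
t 17.05 pos [0.4692 0.03   0.0506] F [-0.22  0.54 -2.58] w 0.505 q [ 0.01  0.07  2.2  -0.    0.88  0.11]
units d [0.02 0.03 0.09]
units w [-0.01  0.   -0.01]
```

View pics/w15.png

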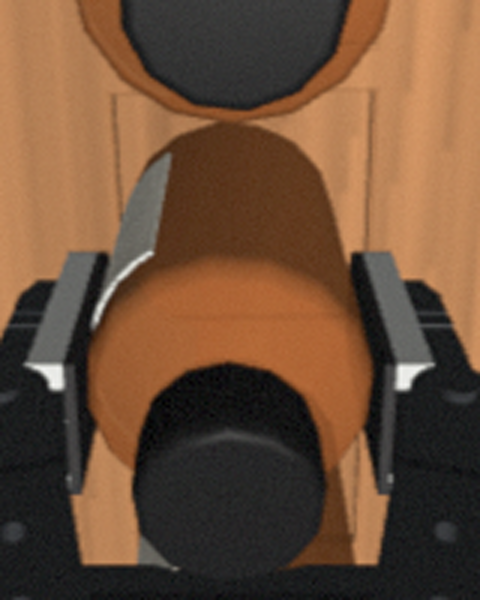

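The bottle's foot lies inside the bay outline on both sides. I lower the last 2–3 mm.

Emit:
apply_moves:
  targets:
    - {"dx": 0,"dy": 0,"dz": 0.05,"wx": 0,"wy": 0,"wz": 0,"jaw": 0.4}
    - {"dx": 0,"dy": 0,"dz": 0.04,"wx": 0,"wy": 0,"wz": 0,"jaw": 0.4}
    - {"dx": 0,"dy": 0,"dz": 0,"wx": 0,"wy": 0,"wz": 0,"jaw": 0.4}

```text
time: 17.4
tool_pos: [0.4697, 0.03, 0.0486]
tcp_rot: [2.327, 2.111, 0.0]
wrist_force: [-1.2, 0.2, 0.2]
width: 0.505
```

Emit:
apply_moves:
  targets:
    - {"dx": 0,"dy": 0,"dz": 0.04,"wx": 0,"wy": 0,"wz": 0,"jaw": 0.4}
    - {"dx": 0,"dy": 0,"dz": 0,"wx": 0,"wy": 0,"wz": 0,"jaw": 0.4}

```text
time: 17.6
tool_pos: [0.4698, 0.0301, 0.0485]
tcp_rot: [-2.327, -2.111, 0.0]
wrist_force: [-4.7, 0.1, 10.8]
width: 0.5
```

Contact with the bay floor: the force turned to +10.8 N. I release gently.

Emit:
apply_moves:
  targets:
    - {"dx": 0,"dy": 0,"dz": -0.03,"wx": 0,"wy": 0,"wz": 0,"jaw": 0.52}
    - {"dx": 0,"dy": 0,"dz": 0,"wx": 0,"wy": 0,"wz": 0,"jaw": 0.54}
    - {"dx": 0,"dy": -0.02,"dz": 0,"wx": 0,"wy": 0,"wz": 0,"jaw": 0.56}
    - {"dx": 0,"dy": -0.02,"dz": 0,"wx": 0,"wy": 0,"wz": 0,"jaw": 0.58}
    - {"dx": 0,"dy": 0,"dz": 0,"wx": 0,"wy": 0,"wz": 0,"jaw": 0.6}
  newtons: 20

```text
time: 18.1
tool_pos: [0.4681, 0.0301, 0.0478]
tcp_rot: [-2.327, -2.111, 0.0]
wrist_force: [0.4, -1.3, 0.1]
width: 0.597
```

```bash
python3 rem.py 0.4702 0.0304 0.048 84.5;  python3 - <<'E'
from h import *
from workcell import bot,cams
s=bot.read_state();c=cams.read_camera("wrist");c["st"]=s;np.save("pics/w16.npy",c,allow_pickle=True);cv2.imwrite("pics/w16.png",cv2.resize(c["color"][150:350,180:340,::-1],None,fx=3,fy=3,interpolation=cv2.INTER_CUBIC))
E
```

```text
t 18.1 pos [0.4681 0.0301 0.0478] F [ 0.44 -1.32  0.13] w 0.597 q [ 0.01  0.07  2.2  -0.    0.87  0.11]
units d [ 0.02  0.07 -0.01]
units w [-0.    0.   -0.01]
```

View pics/w16.png

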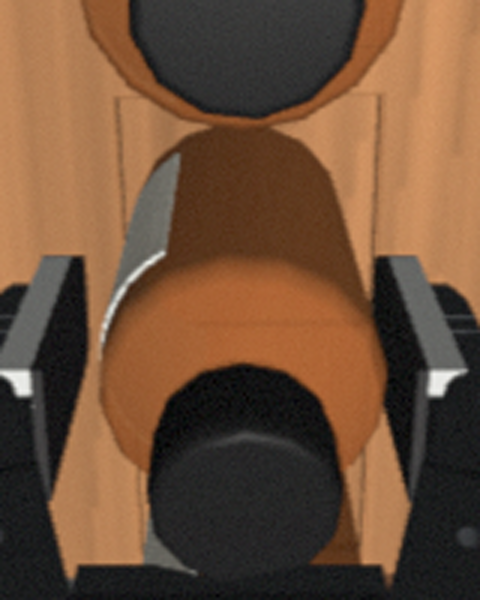

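The bottle is free and stands in the bay with its label edge in view. I centre slightly and lift off.

Emit:
apply_moves:
  targets:
    - {"dx": 0,"dy": 0.04,"dz": 0,"wx": 0,"wy": 0,"wz": 0,"jaw": 0.62}
    - {"dx": 0,"dy": 0,"dz": -0.1,"wx": 0,"wy": 0,"wz": 0,"jaw": 0.62}
    - {"dx": 0,"dy": 0,"dz": -0.2,"wx": 0,"wy": 0,"wz": 0,"jaw": 0.62}
    - {"dx": 0,"dy": 0,"dz": -0.4,"wx": 0,"wy": 0,"wz": 0,"jaw": 0.62}
    - {"dx": 0,"dy": 0,"dz": -0.5,"wx": 0,"wy": 0,"wz": 0,"jaw": 0.62}

```text
time: 18.65
tool_pos: [0.4692, 0.03, 0.0847]
tcp_rot: [-2.326, -2.111, 0.001]
wrist_force: [-0.8, -0.1, 0.4]
width: 0.62
```

Emit:
apply_moves:
  targets:
    - {"dx": 0,"dy": -0.1,"dz": -0.7,"wx": 0,"wy": 0,"wz": 0,"jaw": 0.62}
    - {"dx": 0,"dy": -0.1,"dz": -1,"wx": 0,"wy": 0,"wz": 0,"jaw": 0.62}
    - {"dx": 0,"dy": 0,"dz": -1,"wx": 0,"wy": 0,"wz": 0,"jaw": 0.62}
    - {"dx": 0,"dy": 0,"dz": -1,"wx": 0,"wy": 0,"wz": 0,"jaw": 0.62}
    - {"dx": 0,"dy": 0,"dz": 0,"wx": 0,"wy": 0,"wz": 0,"jaw": 0.62}

```text
time: 19.15
tool_pos: [0.4673, 0.0307, 0.2014]
tcp_rot: [2.321, 2.106, 0.013]
wrist_force: [1.0, 0.5, -0.0]
width: 0.618
```

```bash
python3 rem.py 0.4702 0.0304 0.2 84.5;  python3 - <<'E'
from h import *
from workcell import bot,cams
s=bot.read_state();c=cams.read_camera("wrist");c["st"]=s;np.save("pics/w17.npy",c,allow_pickle=True);cv2.imwrite("pics/w17.png",c["color"][:,:,::-1])
c=cams.read_camera("scene");np.save("pics/scene17.npy",c,allow_pickle=True);cv2.imwrite("pics/scene17.png",cv2.resize(c["color"][130:330,220:400,::-1],None,fx=3,fy=3,interpolation=cv2.INTER_CUBIC))
E
```

```text
t 19.15 pos [0.4673 0.0307 0.2014] F [ 1.04  0.46 -0.04] w 0.618 q [ 0.01 -0.12  2.07  0.    1.18  0.11]
units d [0.   0.1  0.05]
units w [ 0.1  -0.01 -0.01]
```

View pics/w17.png

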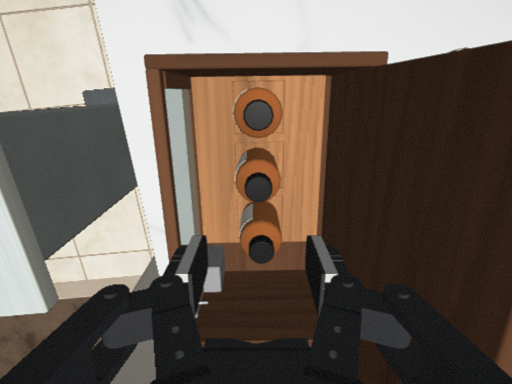

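View pics/scene17.png

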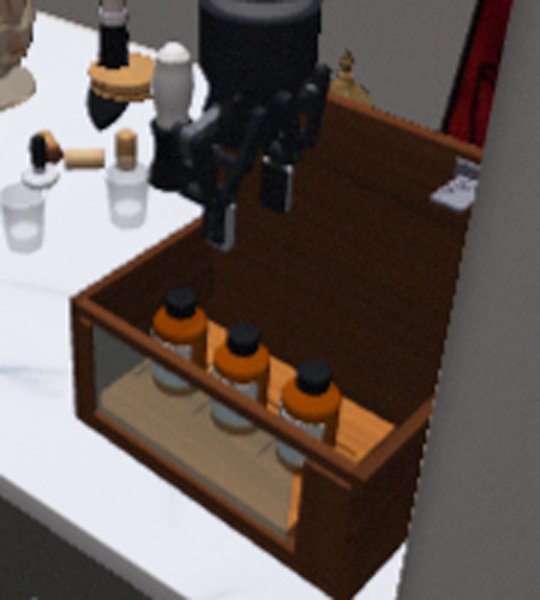

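```bash
python3 - <<'E'
from h import *
c=load("w17")
cv2.imwrite("pics/c17.png",cv2.resize(c["color"][135:275,215:305,::-1],None,fx=6,fy=6,interpolation=cv2.INTER_CUBIC)[:600*2][:840])
E
python3 -c "
import cv2;a=cv2.imread('pics/c17.png');cv2.imwrite('pics/c17.png',a[:600])"
```

```text
(no output)
```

View pics/c17.png

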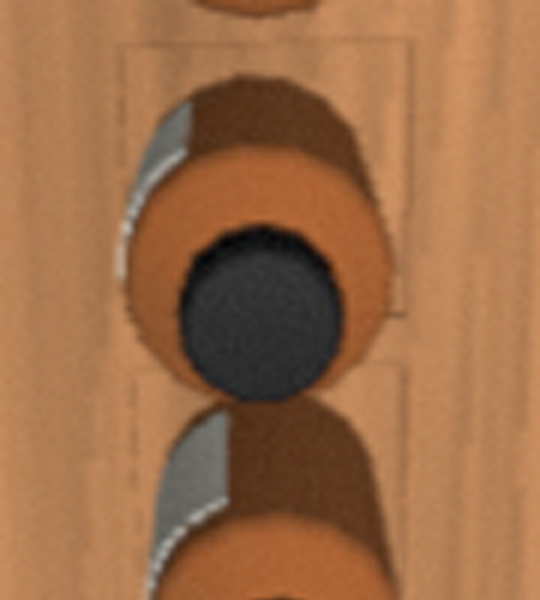

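Run:
```python
from lab import *
from scipy.optimize import least_squares
c=load("w17");s=c["st"];W=cloud(c,s)
def cyl(x0,y0):
    d=np.hypot(W[...,0]-x0,W[...,1]-y0); q=W[(d<.03)&(W[...,2]>.03)&(W[...,2]<.075)]
    return least_squares(lambda p:np.hypot(q[:,0]-p[0],q[:,1]-p[1])-.022,[x0,y0],loss="soft_l1",f_scale=.002).x
m=ray(c,258.7,188,.104,s)[:2];rr=ray(c,261,248.5,.104,s)[:2]
for nm,p,es in(("mid",m,((246.2,160.3),(246.7,152.2))),("right",rr,((253,218.3),(253,203.3)))):
    q=cyl(*p);print(nm,"cap",p.round(4),"cyl",q.round(4),[az(c,s,(p+q)/2,e) for e in es],[az(c,s,q,e)[1] for e in es])
```

```text
mid cap [0.4708 0.0312] cyl [0.4702 0.0297] [(array([0.4614, 0.0505, 0.0767]), np.float64(114.4)), (array([0.4611, 0.0504, 0.0373]), np.float64(115.3))] [np.float64(114.0), np.float64(114.9)]
right cap [ 0.4673 -0.0279] cyl [ 0.467  -0.0327] [(array([ 0.4618, -0.0089,  0.0765]), np.float64(104.1)), (array([ 0.4618, -0.0089,  0.0353]), np.float64(104.0))] [np.float64(104.2), np.float64(104.1)]
```

Run:
```python
from lab import *
c=load("w12");s=c["st"]
for ax in([.467,-.0327],[.4673,-.030]): print([az(c,s,np.array(ax),e) for e in((242.5,179.25),(240.75,190))])
a=load("scene12");b=load("scene17")
for n in("scene0","scene6","scene12","scene17"):
    c=load(n);cv2.imwrite(f"pics/r_{n}.png",c["color"][225:300,250:345,::-1])
A=np.hstack([cv2.resize(cv2.imread(f"pics/r_{n}.png"),None,fx=2.8,fy=2.8,interpolation=cv2.INTER_CUBIC) for n in("scene6","scene12","scene17")]);cv2.imwrite("pics/r.png",A);print(A.shape)
```

```text
[(array([ 0.4616, -0.0114,  0.034 ]), np.float64(104.3)), (array([ 0.4615, -0.0114,  0.0714]), np.float64(104.6))]
[(array([ 0.4622, -0.0086,  0.0435]), np.float64(103.3)), (array([ 0.4622, -0.0086,  0.0798]), np.float64(103.5))]
(210, 798, 3)
```

View pics/r.png

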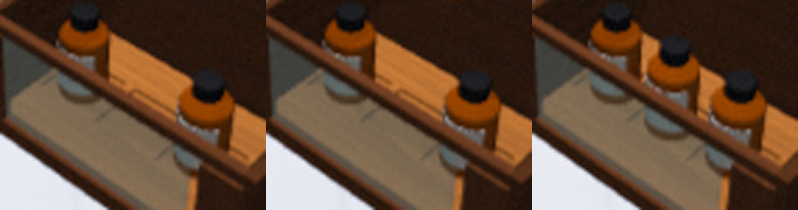

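The placed bottle's label middle measures about 175°, which is square to the front. The right bottle is unchanged. I go up, turn back and pass behind the lid.

Emit:
apply_moves:
  targets:
    - {"dx": 0,"dy": 0,"dz": -0.8,"wx": 0,"wy": 0,"wz": -1,"jaw": 0.4}
    - {"dx": 0,"dy": 0,"dz": -1,"wx": 0,"wy": 0,"wz": -1,"jaw": 0.2}
    - {"dx": 0,"dy": 0,"dz": -1,"wx": 0,"wy": 0,"wz": -1,"jaw": 0}
    - {"dx": 0,"dy": 0,"dz": -0.9,"wx": 0,"wy": 0,"wz": -1,"jaw": 0}
    - {"dx": 0,"dy": 0,"dz": -0.3,"wx": 0,"wy": 0,"wz": -1,"jaw": 0}

```text
time: 19.75
tool_pos: [0.4642, 0.0306, 0.3171]
tcp_rot: [1.694, 2.643, 0.002]
wrist_force: [0.4, 0.0, 0.1]
width: -0.0
```

Emit:
apply_moves:
  targets:
    - {"dx": 0,"dy": 0,"dz": 0,"wx": 0,"wy": 0,"wz": -1,"jaw": 0}
    - {"dx": 0,"dy": 0,"dz": 0,"wx": 0,"wy": 0,"wz": -1,"jaw": 0}
    - {"dx": 0,"dy": 0,"dz": 0,"wx": 0,"wy": 0,"wz": -1,"jaw": 0}
    - {"dx": 0,"dy": 0,"dz": 0,"wx": 0,"wy": 0,"wz": -1,"jaw": 0}
    - {"dx": 0,"dy": 0,"dz": 0,"wx": 0,"wy": 0,"wz": -1,"jaw": 0}

```text
time: 20.25
tool_pos: [0.4626, 0.0306, 0.3132]
tcp_rot: [-0.952, -2.991, 0.002]
wrist_force: [-0.3, 0.7, -0.3]
width: 0.002
```

Emit:
apply_moves:
  targets:
    - {"dx": 0,"dy": 0,"dz": 0,"wx": 0,"wy": 0,"wz": -1,"jaw": 0}
    - {"dx": 0,"dy": 0,"dz": 0,"wx": 0,"wy": 0,"wz": -1,"jaw": 0}
    - {"dx": 0,"dy": 0,"dz": 0,"wx": 0,"wy": 0,"wz": -1,"jaw": 0}
    - {"dx": 0,"dy": 0,"dz": 0,"wx": 0,"wy": 0,"wz": -1,"jaw": 0}
    - {"dx": 0,"dy": 0,"dz": 0,"wx": 0,"wy": 0,"wz": -1,"jaw": 0}

```text
time: 20.75
tool_pos: [0.4626, 0.0306, 0.3132]
tcp_rot: [-0.146, -3.135, 0.0]
wrist_force: [1.4, -0.9, -1.5]
width: -0.002
```

```bash
python3 rem.py 0.579 -0.0035 0.32 175.2
```

```text
t 20.75 pos [0.4626 0.0306 0.3132] F [ 1.36 -0.91 -1.46] w -0.002 q [ 0.01 -0.19  1.92  0.    1.41 -1.47]
units d [-3.97 -0.77 -0.24]
units w [-0.   -0.03 -0.09]
```

Emit:
apply_moves:
  targets:
    - {"dx": -0.6,"dy": -0.2,"dz": -0.1,"wx": 0,"wy": 0,"wz": -0.09,"jaw": 0}
    - {"dx": -0.9,"dy": -0.2,"dz": -0.1,"wx": 0,"wy": 0,"wz": 0,"jaw": 0}
    - {"dx": -1,"dy": -0.2,"dz": 0,"wx": 0,"wy": 0,"wz": 0,"jaw": 0}
    - {"dx": -0.9,"dy": -0.17,"dz": 0,"wx": 0,"wy": 0,"wz": 0,"jaw": 0}
    - {"dx": -0.6,"dy": 0,"dz": 0,"wx": 0,"wy": 0,"wz": 0,"jaw": 0}

```text
time: 21.25
tool_pos: [0.5816, -0.0039, 0.3188]
tcp_rot: [-0.139, -3.135, 0.0]
wrist_force: [0.0, 0.3, -0.1]
width: 0.005
```

Emit:
apply_moves:
  targets:
    - {"dx": 0,"dy": 0,"dz": 0.2,"wx": 0,"wy": 0,"wz": 0,"jaw": 0}
    - {"dx": 0,"dy": 0,"dz": 0,"wx": 0,"wy": 0,"wz": 0,"jaw": 0}

```text
time: 21.45
tool_pos: [0.5795, -0.0031, 0.3121]
tcp_rot: [-0.138, -3.133, -0.0]
wrist_force: [-0.7, 0.3, -0.2]
width: 0.001
```

```bash
python3 uz.py; python3 rem.py 0.579 -0.0035 0.245 175.2;python3 - <<'E'
from h import *
from workcell import bot,cams
c=cams.read_camera("side");cv2.imwrite("pics/side18.png",cv2.resize(c["color"][0:220,180:360,::-1],None,fx=2.7,fy=2.7))
E
```

```text
t 21.45 u 0.0335 v 0.0005 z 0.3121 theta corner 1.691 s 0.1884 F [-0.7  0.3 -0.2] q [-0.05  0.05  1.7   0.    1.39 -1.53]
t 21.45 pos [ 0.5795 -0.0031  0.3121] F [-0.71  0.32 -0.2 ] w 0.001 q [-0.05  0.05  1.7   0.    1.39 -1.53]
units d [ 0.   -0.01  2.24]
units w [-0.   -0.05 -0.04]
```

View pics/side18.png

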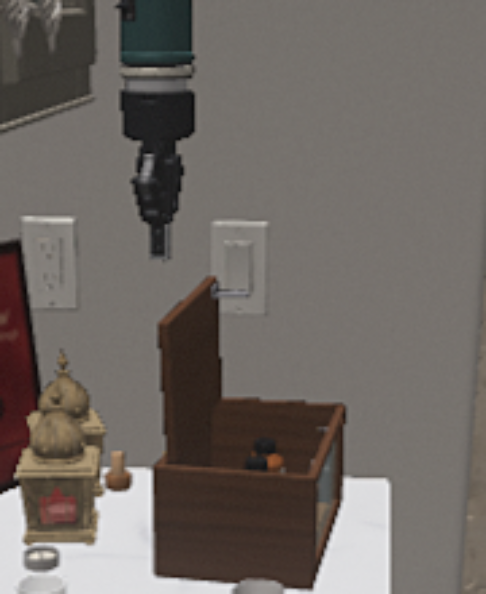

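The fingertips are 15 mm behind the lid plane and nothing is in the way. I descend behind the lid.

Emit:
apply_moves:
  targets:
    - {"dx": 0,"dy": 0,"dz": 0.5,"wx": 0,"wy": 0,"wz": 0,"jaw": 0}
    - {"dx": 0,"dy": 0,"dz": 0.8,"wx": 0,"wy": 0,"wz": 0,"jaw": 0}
    - {"dx": 0,"dy": 0,"dz": 0.6,"wx": 0,"wy": 0,"wz": 0,"jaw": 0}
    - {"dx": 0.2,"dy": 0,"dz": 0.3,"wx": 0,"wy": 0,"wz": 0,"jaw": 0}
    - {"dx": 0.25,"dy": 0,"dz": 0,"wx": 0,"wy": 0,"wz": 0,"jaw": 0}

```text
time: 22.0
tool_pos: [0.5653, -0.0017, 0.2466]
tcp_rot: [-0.137, -3.134, -0.0]
wrist_force: [-0.6, -0.2, -0.0]
width: 0.001
```

```bash
python3 uz.py
python3 - <<'E'
import numpy as np
from arc import p
ths=list(np.arange(1.64,-.06,-.08))
for a,b in zip(ths[:-1],ths[1:]):
    d=p(b)-p(a); print(round(b,2),p(b).round(4),(-d/.03).round(2))
E
```

```text
t 22.0 u 0.0192 v 0.0007 z 0.2466 theta corner 1.638 s 0.1219 F [-0.6 -0.2 -0. ] q [-0.05  0.05  1.82  0.    1.27 -1.53]
1.56 [0.0097 0.245 ] [ 0.32 -0.01]
1.48 [1.000e-04 2.445e-01] [0.32 0.02]
1.4 [-0.0094  0.2433] [0.32 0.04]
1.32 [-0.0188  0.2412] [0.31 0.07]
1.24 [-0.028   0.2385] [0.31 0.09]
1.16 [-0.0369  0.235 ] [0.3  0.12]
1.08 [-0.0456  0.2308] [0.29 0.14]
1.0 [-0.0538  0.226 ] [0.28 0.16]
0.92 [-0.0617  0.2205] [0.26 0.18]
0.84 [-0.0691  0.2144] [0.25 0.2 ]
0.76 [-0.0763  0.2079] [0.24 0.21]
0.68 [-0.0832  0.2012] [0.23 0.22]
0.6 [-0.0897  0.1939] [0.21 0.24]
0.52 [-0.0956  0.186 ] [0.2  0.26]
0.44 [-0.1008  0.1776] [0.18 0.28]
0.36 [-0.1054  0.1688] [0.15 0.29]
0.28 [-0.1093  0.1596] [0.13 0.31]
0.2 [-0.1125  0.15  ] [0.11 0.32]
0.12 [-0.1149  0.1402] [0.08 0.33]
0.04 [-0.1165  0.1301] [0.05 0.34]
-0.04 [-0.1173  0.1199] [0.03 0.34]
```

Emit:
apply_moves:
  targets:
    - {"dx": 0.3,"dy": 0,"dz": 0.03,"wx": 0,"wy": 0,"wz": 0,"jaw": 0}
    - {"dx": 0.32,"dy": 0,"dz": 0.03,"wx": 0,"wy": 0,"wz": 0,"jaw": 0}
    - {"dx": 0.32,"dy": 0,"dz": 0.05,"wx": 0,"wy": 0,"wz": 0,"jaw": 0}
    - {"dx": 0.31,"dy": 0,"dz": 0.07,"wx": 0,"wy": 0,"wz": 0,"jaw": 0}
    - {"dx": 0.31,"dy": 0,"dz": 0.09,"wx": 0,"wy": 0,"wz": 0,"jaw": 0}

```text
time: 22.5
tool_pos: [0.5206, 0.0022, 0.2417]
tcp_rot: [0.138, 3.137, -0.0]
wrist_force: [0.3, 0.1, 0.4]
width: -0.0
```

```bash
python3 uz.py
```

```text
t 22.5 u -0.0257 v 0.0009 z 0.2417 theta corner 1.266 s 0.1223 F [0.3 0.1 0.4] q [-0.04 -0.04  1.92 -0.    1.26 -1.53]
```

Emit:
apply_moves:
  targets:
    - {"dx": 0.3,"dy": 0,"dz": 0.12,"wx": 0,"wy": 0,"wz": 0,"jaw": 0}
    - {"dx": 0.29,"dy": 0,"dz": 0.15,"wx": 0,"wy": 0,"wz": 0,"jaw": 0}
    - {"dx": 0.28,"dy": 0,"dz": 0.17,"wx": 0,"wy": 0,"wz": 0,"jaw": 0}
    - {"dx": 0.26,"dy": 0,"dz": 0.19,"wx": 0,"wy": 0,"wz": 0,"jaw": 0}
    - {"dx": 0.25,"dy": 0,"dz": 0.21,"wx": 0,"wy": 0,"wz": 0,"jaw": 0}

```text
time: 23.0
tool_pos: [0.479, 0.0059, 0.2151]
tcp_rot: [-0.138, -3.138, 0.0]
wrist_force: [0.0, -0.0, 1.4]
width: 0.0
```

```bash
python3 uz.py;python3 - <<'E'
from h import *
from workcell import bot,cams
c=cams.read_camera("side");cv2.imwrite("pics/side19.png",cv2.resize(c["color"][60:220,200:340,::-1],None,fx=3.5,fy=3.5))
E
```

```text
t 23.0 u -0.0675 v 0.001 z 0.2151 theta corner 0.855 s 0.1195 F [ 0.  -0.   1.4] q [-0.04 -0.1   2.03 -0.    1.22 -1.52]
```

View pics/side19.png

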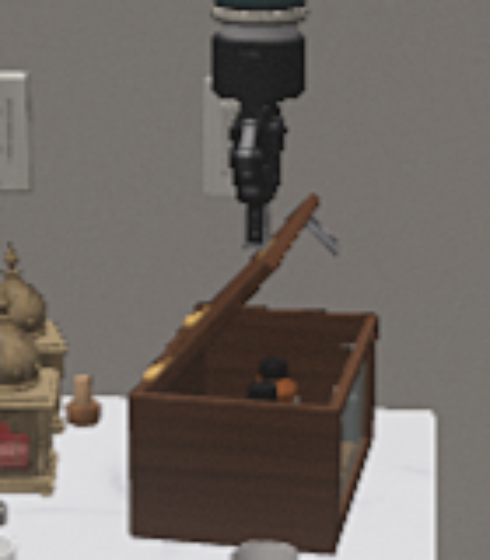

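The fingertip is pushing the lid down and follows it; the lid is about 49° open. I carry on.

Emit:
apply_moves:
  targets:
    - {"dx": 0.24,"dy": 0,"dz": 0.21,"wx": 0,"wy": 0,"wz": 0,"jaw": 0}
    - {"dx": 0.23,"dy": 0,"dz": 0.22,"wx": 0,"wy": 0,"wz": 0,"jaw": 0}
    - {"dx": 0.21,"dy": 0,"dz": 0.24,"wx": 0,"wy": 0,"wz": 0,"jaw": 0}
    - {"dx": 0.2,"dy": 0,"dz": 0.26,"wx": 0,"wy": 0,"wz": 0,"jaw": 0}
    - {"dx": 0.18,"dy": 0,"dz": 0.28,"wx": 0,"wy": 0,"wz": 0,"jaw": 0}

```text
time: 23.55
tool_pos: [0.4478, 0.0086, 0.1789]
tcp_rot: [0.138, 3.138, -0.0]
wrist_force: [1.9, -0.6, 1.3]
width: 0.003
```

Emit:
apply_moves:
  targets:
    - {"dx": 0.15,"dy": 0,"dz": 0.29,"wx": 0,"wy": 0,"wz": 0,"jaw": 0}
    - {"dx": 0.13,"dy": 0,"dz": 0.31,"wx": 0,"wy": 0,"wz": 0,"jaw": 0}
    - {"dx": 0.1,"dy": 0,"dz": 0.32,"wx": 0,"wy": 0,"wz": 0,"jaw": 0}
    - {"dx": 0.05,"dy": 0,"dz": 0.2,"wx": 0,"wy": 0,"wz": 0,"jaw": 0}

```text
time: 23.95
tool_pos: [0.4346, 0.0098, 0.1448]
tcp_rot: [-0.138, -3.138, -0.0]
wrist_force: [2.5, -0.2, 2.0]
width: 0.003
```

```bash
python3 uz.py
```

```text
t 23.95 u -0.112 v 0.0012 z 0.1448 theta corner 0.159 s 0.1246 F [ 2.5 -0.2  2. ] q [-0.03 -0.13  2.19  0.    1.08 -1.52]
```

Emit:
apply_moves:
  targets:
    - {"dx": 0.08,"dy": 0,"dz": 0.2,"wx": 0,"wy": 0,"wz": 0,"jaw": 0}
    - {"dx": 0.06,"dy": 0,"dz": 0.2,"wx": 0,"wy": 0,"wz": 0,"jaw": 0}
    - {"dx": 0.03,"dy": 0,"dz": 0.15,"wx": 0,"wy": 0,"wz": 0,"jaw": 0}
    - {"dx": 0,"dy": 0,"dz": 0.1,"wx": 0,"wy": 0,"wz": 0,"jaw": 0}

```text
time: 24.35
tool_pos: [0.4301, 0.0102, 0.1261]
tcp_rot: [0.138, 3.138, 0.0]
wrist_force: [2.1, -0.6, 3.2]
width: -0.001
```

Emit:
apply_moves:
  targets:
    - {"dx": 0,"dy": 0,"dz": 0.06,"wx": 0,"wy": 0,"wz": 0,"jaw": 0}
    - {"dx": 0,"dy": 0,"dz": 0.06,"wx": 0,"wy": 0,"wz": 0,"jaw": 0}
    - {"dx": 0,"dy": 0,"dz": 0,"wx": 0,"wy": 0,"wz": 0,"jaw": 0}

```text
time: 24.65
tool_pos: [0.4294, 0.0102, 0.1222]
tcp_rot: [-0.138, -3.137, -0.0]
wrist_force: [0.5, -0.1, 2.2]
width: 0.001
```

```bash
python3 uz.py
```

```text
t 24.65 u -0.1172 v 0.0012 z 0.1222 theta corner -0.022 s 0.1282 F [ 0.5 -0.1  2.2] q [-0.03 -0.11  2.22  0.    1.04 -1.52]
```

Now to the stop.

Emit:
apply_moves:
  targets:
    - {"dx": 0,"dy": 0,"dz": 0.06,"wx": 0,"wy": 0,"wz": 0,"jaw": 0}
    - {"dx": 0,"dy": 0,"dz": 0.06,"wx": 0,"wy": 0,"wz": 0,"jaw": 0}
    - {"dx": 0,"dy": 0,"dz": 0,"wx": 0,"wy": 0,"wz": 0,"jaw": 0}

```text
time: 24.95
tool_pos: [0.4296, 0.0102, 0.1195]
tcp_rot: [-0.138, -3.137, 0.0]
wrist_force: [-2.1, 0.1, 8.2]
width: 0.002
```

Emit:
apply_moves:
  targets:
    - {"dx": 0,"dy": 0,"dz": 0.04,"wx": 0,"wy": 0,"wz": 0,"jaw": 0}
    - {"dx": 0,"dy": 0,"dz": 0,"wx": 0,"wy": 0,"wz": 0,"jaw": 0}

```text
time: 25.15
tool_pos: [0.4297, 0.0102, 0.1193]
tcp_rot: [-0.138, -3.137, 0.0]
wrist_force: [-5.5, 0.7, 15.8]
width: -0.004
```

At the stop with 15.8 N. I ease off slowly, to see whether the lid stays down.

Emit:
apply_moves:
  targets:
    - {"dx": 0,"dy": 0,"dz": -0.08,"wx": 0,"wy": 0,"wz": 0,"jaw": 0}
    - {"dx": 0,"dy": 0,"dz": -0.08,"wx": 0,"wy": 0,"wz": 0,"jaw": 0}
    - {"dx": 0,"dy": 0,"dz": -0.08,"wx": 0,"wy": 0,"wz": 0,"jaw": 0}
    - {"dx": 0,"dy": 0,"dz": -0.08,"wx": 0,"wy": 0,"wz": 0,"jaw": 0}
    - {"dx": 0,"dy": 0,"dz": -0.08,"wx": 0,"wy": 0,"wz": 0,"jaw": 0}

```text
time: 25.65
tool_pos: [0.4296, 0.0102, 0.1295]
tcp_rot: [-0.138, -3.137, 0.0]
wrist_force: [0.4, 0.4, 1.0]
width: -0.003
```

```bash
python3 uz.py;python3 - <<'E'
from h import *
from workcell import bot,cams
c=cams.read_camera("side");a=cv2.resize(c["color"][120:220,220:340,::-1],None,fx=3.3,fy=3.3,interpolation=cv2.INTER_CUBIC)
c=cams.read_camera("scene");b=cv2.resize(c["color"][190:310,235:375,::-1],None,fx=2.8,fy=2.8,interpolation=cv2.INTER_CUBIC)
o=np.zeros((340,800,3),np.uint8);o[:330,:396]=a;o[:336,400:792]=b;cv2.imwrite("pics/c20.png",o)
E
```

```text
t 25.65 u -0.1171 v 0.0012 z 0.1295 theta corner 0.035 s 0.1281 F [0.4 0.4 1. ] q [-0.03 -0.12  2.21  0.    1.05 -1.52]
```

View pics/c20.png

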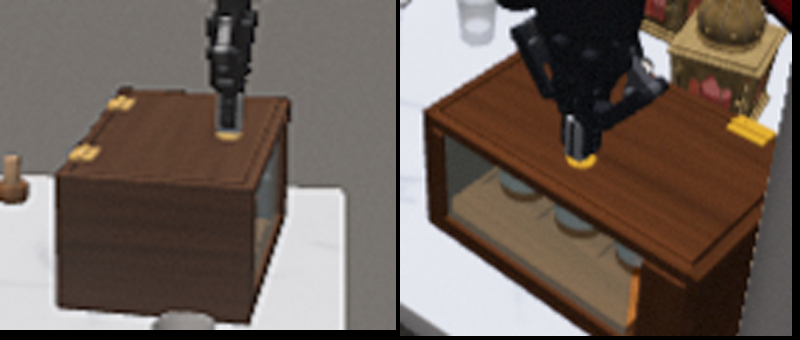

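The lid lies flush and the three bottle bases show behind the glass. I ease further, then retreat.

Emit:
apply_moves:
  targets:
    - {"dx": 0,"dy": 0,"dz": -0.15,"wx": 0,"wy": 0,"wz": 0,"jaw": 0}
    - {"dx": 0,"dy": 0,"dz": -0.15,"wx": 0,"wy": 0,"wz": 0,"jaw": 0}
    - {"dx": 0,"dy": 0,"dz": -0.3,"wx": 0,"wy": 0,"wz": 0,"jaw": 0}
    - {"dx": 0,"dy": 0,"dz": -0.8,"wx": 0,"wy": 0,"wz": 0,"jaw": 0}
    - {"dx": 0,"dy": 0,"dz": -1,"wx": 0,"wy": 0,"wz": 0,"jaw": 0}

```text
time: 26.25
tool_pos: [0.429, 0.0102, 0.2019]
tcp_rot: [-0.138, -3.136, 0.0]
wrist_force: [0.9, -0.4, 0.1]
width: -0.0
```

Emit:
apply_moves:
  targets:
    - {"dx": 0,"dy": 0,"dz": -0.6,"wx": 0,"wy": 0,"wz": 0,"jaw": 0}
    - {"dx": 0,"dy": 0,"dz": 0,"wx": 0,"wy": 0,"wz": 0,"jaw": 0}
    - {"dx": 0,"dy": 0,"dz": 0,"wx": 0,"wy": 0,"wz": 0,"jaw": 0}

```text
time: 26.55
tool_pos: [0.4303, 0.0102, 0.2202]
tcp_rot: [0.138, 3.137, 0.0]
wrist_force: [-0.2, 1.0, -1.2]
width: -0.001
```

```bash
python3 uz.py;python3 - <<'E'
from h import *
from workcell import bot,cams
s=bot.read_state();c=cams.read_camera("wrist");W=cloud(c,s)
m=(abs(W[...,0]-.44)<.05)&(abs(W[...,1]-.05)<.04)&(W[...,2]<.14);print("lid z",np.nanmedian(W[m][:,2]))
for n in("scene","side"):
    c=cams.read_camera(n);np.save(f"pics/{n}21.npy",c,allow_pickle=True);cv2.imwrite(f"pics/{n}21.png",c["color"][:,:,::-1])
E
```

```text
t 26.55 u -0.1164 v 0.0013 z 0.2202 theta corner 0.642 s 0.159 F [-0.2  1.  -1.2] q [-0.03 -0.21  2.11  0.    1.24 -1.52]
lid z 0.12485567398242008
```

View pics/scene21.png

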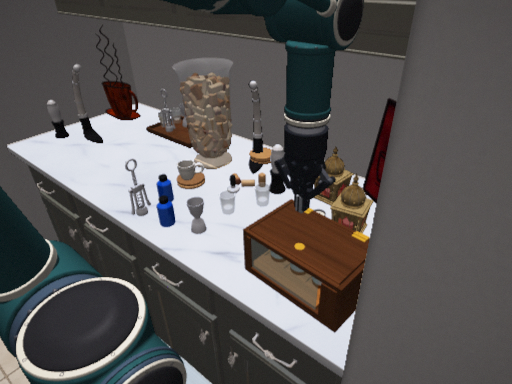

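View pics/side21.png

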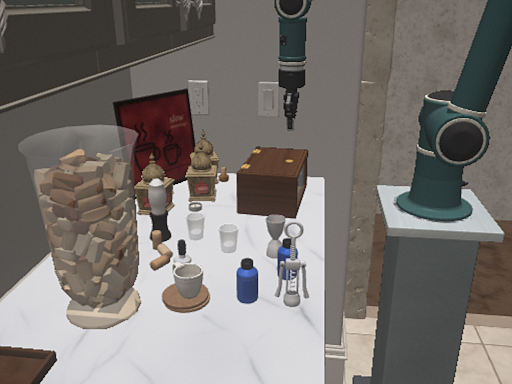

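The lid is latched, with its top at z 0.125. The bystanders stand where they were and the hand is clear. I hand the job in.

```bash
python3 -c "
from workcell import job; print(job.finish_job())"
```

```text
the job is handed in; nothing more can be done
None
```

The amber bottle is in the empty middle bay and the box is shut. I handed the job in at about 26.7 s of the 72 s; `finish_job` gave no verdict.

**What I did:** I pressed the brass disc to its stop and kept the fingertips on the lid until it stood fully open. I set the bottle down in the bay without dropping it. Then I pushed the lid back to its stop at about 16 N, and it latched.

**Last checks:**
- **Lid:** its top measured 124.9 mm, level with shut, and it stayed down with the hand clear.
- **Bottle:** it stands in the middle bay, about 3 mm in front of the bay's centre. Its label faced about 175°, against roughly 175° for square to the glass. I measured both just after setting it down; with the lid shut I only saw the three bottle bases through the glass.
- **Bystanders:** they look unmoved in both final pictures, compared by eye with the first ones.

**What did not match:**
- **Lid contact:** while lowering the bottle, the back finger's knuckle touched the open lid with about 5 N. I moved 3 mm forwards to free it, and it touched again with about 5 N as the bottle met the floor.
- **Bay position:** the bay lies about 25 mm left of my first estimate, so I measured it again before lowering.
- **Right bottle:** the label of the bottle in the right bay measured about 10° off square, the same before and after, so I left it.

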